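# Find the test weight that rattles and hold it out

### The arm

A 7-joint arm with a two-finger parallel gripper is mounted at the origin on the work surface. World frame = base frame: x ahead of the robot, y to its left, z up, the work surface at z = 0. Lengths are in m, angles in rad, forces in N, time in s.
With the tool pointing down it reaches from about 0.4 to 0.85 m from the base axis. Payload 10.4 kg.
Tool frame: the origin (TCP) lies between the finger pads, 19 mm behind the fingertips; this is the grasp point; z points along the fingers, y is the line along which they close (so a half turn about z gives the same grasp; the last joint's range is limited). The gripper opens to 85 mm and grips with 20 to 120 N. Pads are 22 mm wide; open, the fingers measure 114 mm over their backs; the gripper's body (76 mm by 85 mm) begins 54 mm behind the grasp point. The pads swing forward as they close: fully open they stand 13 mm farther back than shut.
Start: joints at [1.325, 0.332, -0.065, 1.46, 0.022, 1.35, -0.088], TCP at [0.138, -0.61, 0.25] pointing down, gripper open.
Joint ranges: [-2.6, 2.6], [-0.5, 2.12], [-1.47, 1.34], [0.16, 2.42], [-1.27, 4.41], [0.06, 2.06], [-2.6, 2.6]. Speed limits (rad/s): [2.22, 2.22, 2.79, 2.79, 3.14, 3.14, 3.14].

### API

Orientations are given as a unit quaternion [x, y, z, w].
In Python, from workcell import manip, optics gives the robot as it stands.
- The arm moves only by the tool jog_arm, never from a script. Its arguments are lists of equal length, an entry for each row: "dr": the turn, a rotation vector about the tool's x, y, z normalised to -1 to 1, where 1 is 4 degrees, a list of three; "translation": the shift along the tool's x, y, z normalised to -1 to 1, where 1 is 0.025 m, a list of three; "jaw": the opening, from 0 (shut) to 1 (fully open). A call has 1 to 10 rows; each row shifts and turns the commanded pose from where the row before left it, along the tool's axes as they then stand; what a row does not reach is not made up. A row lasts 1/10 s, in which the tool goes at most 50 mm and 8.59 degrees, less where a joint would pass 70% of its speed; a pose out of reach is approached as far as the arm can. A call with a number of a shift or a turn outside -1 to 1 is refused whole. A call with a gripper value outside its range is refused whole. The fingers move at their own pace and stop on an object; "squeeze" is the grip in N (left out, the last holds). Time passes only in rows, so rows that do not move let the fingers close. It gives the time, the measured TCP pose, the force, the opening and the grip force at its end, in the units of the state.
- manip.get_obs(): the state, without advancing time (a new reading comes with each control period).
- optics.camera(name): name is "scene" or "top" or "wrist"; returns a dict with "color" (384x512x3 uint8, red, green, blue), "mtx" (3x3 intrinsics, pixels), "k1" (the pictures are not rectified: a ray, as slopes to the right and down, at radius r is drawn at 1 + k1 r^2 times it, then the intrinsics apply), "R" (3x3) and "t" (3): a world point X has camera coordinates R X + t. Camera axes: x right, y down, z forward; pixel columns grow to the right and rows downward; lengths in m; the calibration is good to about 2 mm. A picture is of the moment at which its call begins. There is no depth.
- manip.hand_in(): hands the job in; it is judged then, once.
The state is a dict: "clock": time; "joint_pos": joint angles; "joint_velocities": joint speeds; "tau": joint torques, N m; "position": TCP position; "ee_rot": TCP orientation; "ft_force": force on the tool from outside, world axes, zero at the start; "torque": the same for the moment, N m; "grip_width": opening from 0.0 (shut) to 1.0 (fully open); "grasp_force": force on a finger pad.
Only numpy, scipy, OpenCV 4.12 (cv2) and the standard library are available. Lean on these libraries where they do the work, as an engineer would, in place of code of your own. Each camera call takes 0.05 s, during which the arm holds its last target. There are 200 camera calls.

### The job

Raise the stiff lid of the weight case by its knob until it stands straight up, and let go of it there. Then go along the three weights from left to right (as seen from the lid-knob side): lift each well clear of the case, shake it briskly to and fro, feel whether its lead core has come loose and rattles, and stand it back in its own socket before you take the next. Finish holding the one that rattles: keep it in the gripper, upright and still, a hand's breadth or so above the rubber counter mat, with the two sound weights left in their sockets, the lid still up, and the other things on the bench left alone.

Things in the scene. Friction and masses are not known exactly. Their poses are not given: they have to be found in the camera images.
- case: wooden weight case, fixed to the bench: block 126 mm deep (x) by 310 mm long (y) and 40 mm high with three bored sockets in a row along y, 12 mm in front of the middle, and a hinged lid. Origin: centre of the underside; x points from the lid-knob side (towards the robot) to the hinge side, y to the left along the row, z up
- lid (a joint): angle of the case's lid (rad): 0 shut, 1.57 straight up, stop at 2.4. A wooden shell 126 x 310 x 74 mm high, 0.35 kg, hinged along the case's y axis; the stiff hinge holds it where it is left (about 4 to 6 N at the knob to move it). Starts shut or a little ajar
- lid_knob (a point): centre of the lid's knob, a brass ball 20 mm across on a 9 mm stem, 28 mm out from the middle of the lid's front face; gripped from above across the stem with the fingers closing along the case's y axis, it turns between the pads as the lid swings and may slip in them a little, so check the angle before letting go
- lid_hinge (a point): middle of the lid's hinge axis, on the top of the block's far edge (63 mm behind the case's middle, 40 mm up); the knob's centre lies 154 mm in front of it and 35 mm above it when shut and runs on a circle about it
- socket_1 (a point): centre of the floor of the left socket (80 mm across, 4 mm bevel at the mouth, 22 mm deep, floor 18 mm above the bench); the sockets stand 96 mm apart along the case's y axis
- socket_2 (a point): the same for the middle socket
- socket_3 (a point): the same for the right socket
- weight_a: one of three outwardly alike sealed brass weights (weight_a, _b, _c; which socket each stands in varies), 0.54 to 0.77 kg at random (unadjusted, so the heft tells nothing): cylinder 72 mm across and 52 mm high with a bevelled foot, then a neck 18 mm across, then a round knob 26 mm across from 65 to 83 mm above the underside. Origin: centre of the underside; z: up through the knob
- weight_b: like weight_a in every way that can be seen. All three are gripped by the knob from above, with the TCP about 75 mm above the underside, 100 N or more, lest it turn in the pads; the knob of the neighbour is 96 mm away, centre to centre
- weight_c: like weight_a in every way that can be seen. In one of the three (not told which) the lead core, a round lump, 0.32 kg and 38 mm across, has broken loose, with 23 mm of play sideways and 4 mm up and down: shaken, or tipped 0.2 rad to and fro, it rolls across in some 0.3 s and strikes the wall: a knock at the wrist (to 1 N m, 10 ms) or two. In the other two it is fast
- mat: black rubber counter mat, 150 mm (x) by 170 mm (y), 4 mm thick, fixed on the bench to the right of the case. Origin: centre of its underside
- oil_bottle: bystander: white plastic oil bottle, 48 mm across and 120 mm high, origin at the centre of its underside
- hammer: bystander: hammer lying on the bench, near the robot
- collar: bystander: steel collar, 60 mm across and 22 mm high, on the far left
Mind the look-alikes: they are no part of the job. Of the things like the mat, leave any that is pink; of the rest the larger one is meant.

How it is judged:
By the outcome, as a careful person would: the job done as asked, in the order asked, and still so for the second after the job is handed in, while the arm keeps its last pose, push and grip.
It also fails if it takes over 72 s, if anything falls off the work surface, if the arm or the gripper's body presses on something with over 40 N, if the wrist force passes 120 N, or if a joint passes its speed limit or range.

## Working session

There is one attempt and no reset: what is moved stays moved. The work goes in short steps, Python scripts to look and compute and a tool call to move; the robot and the scene stay as the last step left them, time stands still between calls to the robot, and variables do not carry over. Pictures are saved under pics/ and viewed, at most 10 in all, crops included, and the job is handed in when it is done.

Besides the shell and the picture viewer there is one more tool, called after "Request:" as name(argument=value, ...) on one line, values as JSON. jog_arm: Moves the arm, as the interface text tells. Scaled input: -1 to 1 covers 0.025 m each way for a shift and 4 degrees each way for a turn. Its arguments: {"type":"object","properties":{"dr":{"type":"array","items":{"type":"array","items":{"type":"number"}}},"translation":{"type":"array","items":{"type":"array","items":{"type":"number"}}},"jaw":{"type":"array","items":{"type":"number"}},"squeeze":{"type":"number"}},"required":["dr","translation","jaw"]}

```bash
mkdir -p pics; ls
cat > h.py <<'E'
import numpy as np, cv2, json
from workcell import manip, optics
def cam(n,f=None):
    c=optics.camera(n)
    if f: cv2.imwrite(f,c['color'][:,:,::-1])
    return c
def ray(c,u,v):
    K=np.array(c['mtx']);R=np.array(c['R']);t=np.array(c['t'])
    p=np.linalg.solve(K,[u,v,1.])[:2]; q=p.copy()
    for _ in range(30): q=p/(1+c['k1']*(q@q))
    d=R.T@np.r_[q,1.]; return -R.T@t,d/np.linalg.norm(d)
def atz(c,u,v,z):
    o,d=ray(c,u,v); return o+d*(z-o[2])/d[2]
def proj(c,X):
    K=np.array(c['mtx']);x=np.array(c['R'])@np.array(X)+np.array(c['t']);q=x[:2]/x[2]
    q=q*(1+c['k1']*(q@q)); return (K@np.r_[q,1])[:2]
def tri(*L):
    A=np.zeros((3,3));b=np.zeros(3)
    for c,u,v in L:
        o,d=ray(c,u,v);P=np.eye(3)-np.outer(d,d);A+=P;b+=P@o
    X=np.linalg.solve(A,b)
    return X,[np.round(proj(c,X)-[u,v],1) for c,u,v in L]
E
python3 - <<'E'
from h import *
import pickle
C={n:cam(n) for n in('scene','top','wrist')}
pickle.dump(C,open('c0.pkl','wb'))
im=np.vstack([cv2.resize(C[n]['color'],None,fx=1,fy=1) for n in('scene',)])
for n in C: 
    cv2.imwrite(f'pics/{n}0.png',cv2.resize(C[n]['color'][:,:,::-1],(768,576),interpolation=cv2.INTER_CUBIC))
    c=C[n];print(n,np.round(c['mtx'],1).tolist(),c['k1'],np.round(-np.array(c['R']).T@c['t'],3),np.round(c['R'],2).tolist())
print(manip.get_obs())
E
```

```text
pics
scene [[455.5, 0.0, 261.6], [0.0, 455.5, 189.3], [0.0, 0.0, 1.0]] -0.06126855272748204 [1.484 0.724 1.03 ] [[-0.65, 0.76, 0.02], [0.45, 0.41, -0.79], [-0.61, -0.51, -0.61]]
top [[484.0, 0.0, 261.2], [0.0, 484.0, 191.2], [0.0, 0.0, 1.0]] -0.1677300573088628 [ 0.169 -0.047  1.827] [[-0.01, -1.0, 0.01], [-0.98, 0.01, -0.21], [0.21, -0.01, -0.98]]
wrist [[343.8, 0.0, 253.4], [0.0, 343.8, 197.5], [0.0, 0.0, 1.0]] -0.10093761561282102 [ 0.203 -0.595  0.375] [[0.22, -0.98, -0.0], [-0.94, -0.21, 0.27], [-0.26, -0.06, -0.96]]
{'clock': 0.15, 'joint_pos': array([ 1.32538814,  0.33274009, -0.06470441,  1.4606883 ,  0.02161122,
        1.349893  , -0.08850029]), 'joint_velocities': array([-9.59352635e-05, -1.74222729e-03, -1.93113065e-03, -3.21858094e-04,
       -8.75881156e-04, -2.72676616e-04, -2.14157475e-03]), 'tau': array([ 7.02673933e-04, -6.25827456e+01,  4.91359876e-02, -3.91848421e+01,
        1.63215632e-02,  7.63733959e-03, -3.62467432e-06]), 'position': array([ 0.13805515, -0.60931946,  0.24941904]), 'ee_rot': array([ 9.93799624e-01,  1.11184711e-01, -8.26926722e-05, -5.09846737e-04]), 'ft_force': array([0.08373562, 0.14266898, 0.57475899]), 'torque': array([ 0.00463786, -0.05996914,  0.05483519]), 'grasp_force': 0.0, 'grip_width': 0.9986674087144513}
```

View pics/top0.png

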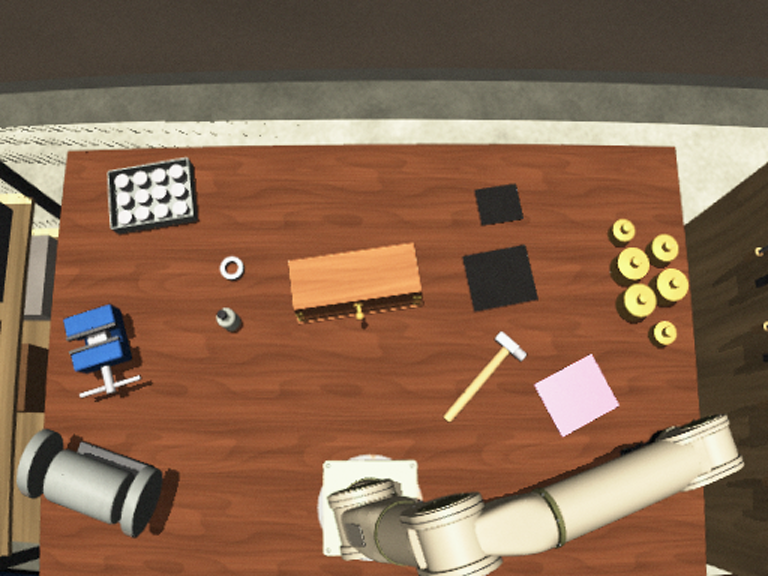

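View pics/scene0.png

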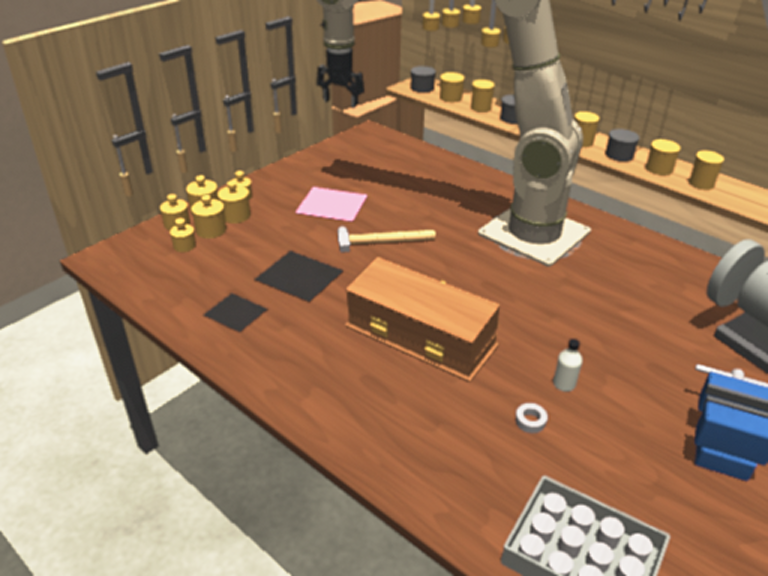

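The top view (1.5x) shows the lid top corners at (289,261), (414,244), (421,290) and (293,309), the knob near (360,310), and the large black mat at (463,255), (526,246), (537,298) and (476,310). The smaller black mat and the pink one are decoys. In the scene view the lid corners are at (376,262), (498,300), (472,333)? and (348,295).

Run:
```python
from h import *
import pickle
C=pickle.load(open('c0.pkl','rb'));T,S=C['top'],C['scene']
t=lambda u,v:(T,u/1.5,v/1.5); s=lambda u,v:(S,u/1.5,v/1.5)
for n,a,b in [('RR',(414,244),(348,295)),('FR',(421,290),(376,262)),('FL',(293,309),(498,300)),('RL',(289,261),(472,333))]:
    X,e=tri(t(*a),s(*b));print(n,X.round(4),e)
for p in [(463,255),(526,246),(537,298),(476,310)]: print('mat',atz(*t(*p),.004).round(3))
for p in [(258,277),(288,253),(342,271),(312,299)]: print('matS',atz(*s(*p),.004).round(3))
for p in [(360,311)]: print('knob',atz(*t(*p),.075).round(3))
for p in [(511,346),(448,418)]: print('hammer',atz(*t(*p),.02).round(3))
for p in [(228,318)]: print('bottle',atz(*t(*p),.06).round(3))
a=cv2.resize(T['color'][150:230,180:300,::-1],None,fx=6,fy=6,interpolation=cv2.INTER_CUBIC)
b=cv2.resize(S['color'][165:255,220:345,::-1],None,fx=5,fy=5,interpolation=cv2.INTER_CUBIC)
cv2.imwrite('pics/cropT.png',a);cv2.imwrite('pics/cropS.png',b)
```

```text
RR [ 0.6399 -0.11    0.0952] [array([-1.1,  0.9]), array([-1.5, -0.3])]
FR [ 0.5224 -0.1275  0.1132] [array([-0.3,  0.2]), array([-0.4, -0.1])]
FL [0.4746 0.1765 0.1359] [array([ 0., -0.]), array([0.1, 0. ])]
RL [0.5925 0.1912 0.1298] [array([-0.5,  0.3]), array([-0.6, -0.1])]
mat [ 0.638 -0.245  0.004]
mat [ 0.662 -0.411  0.004]
mat [ 0.523 -0.433  0.004]
mat [ 0.493 -0.274  0.004]
matS [ 0.654 -0.402  0.004]
matS [ 0.533 -0.425  0.004]
matS [ 0.495 -0.265  0.004]
matS [ 0.625 -0.239  0.004]
knob [0.48  0.02  0.075]
hammer [ 0.397 -0.358  0.02 ]
hammer [ 0.22  -0.195  0.02 ]
bottle [0.466 0.349 0.06 ]
```

View pics/cropT.png

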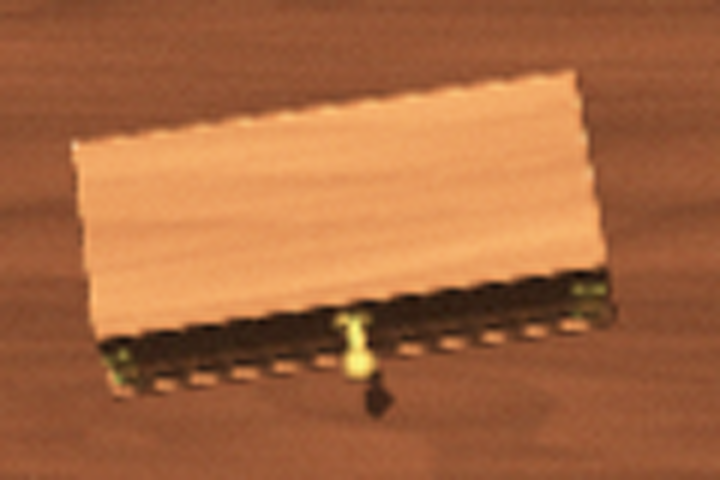

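View pics/cropS.png

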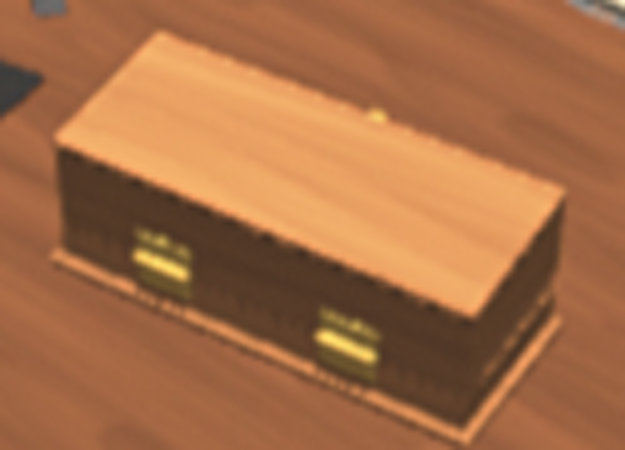

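```bash
cat > fit.py <<'E'
from h import *
import pickle
from scipy.optimize import least_squares
C=pickle.load(open('c0.pkl','rb'));T,S=C['top'],C['scene']
def lid(p,dx,y,dz): # from hinge in case axes
    x,yy,yaw,a=p[:4]; c,s=np.cos(a),np.sin(a)
    q=np.array([.063+dx*c+dz*s, y, .04-dx*s+dz*c])
    return np.array([x+q[0]*np.cos(yaw)-q[1]*np.sin(yaw), yy+q[0]*np.sin(yaw)+q[1]*np.cos(yaw), q[2]])
if __name__=='__main__':
    K={'RL':(0,.155,.074),'RR':(0,-.155,.074),'FR':(-.126,-.155,.074),'FL':(-.126,.155,.074),'kn':(-.154,0,.035)}
    t={'RL':(75,145),'RR':(575,72),'FR':(606,268),'FL':(98,338),'kn':(358,362)}
    s={'FR':(160,33),'RR':(57,138),'RL':(470,316),'FL':(565,192)}
    def f(p):
        r=[]
        for k,v in t.items(): r+=list(proj(T,lid(p,*K[k]))-(np.array(v)/6+[180,150]-.4))
        for k,v in s.items(): r+=list(proj(S,lid(p,*K[k]))-(np.array(v)/5+[220,165]-.4))
        return r
    r=least_squares(f,[.56,.03,.1,.05],loss='soft_l1');print(r.x.round(4),np.round(f(r.x),1))
    p=r.x;print('knob',lid(p,-.154,0,.035).round(4))
    for i,y in enumerate((.096,0,-.096)):
        print('socket',i+1,lid([*p[:3],0],-.075,y,0).round(4))
E
python3 fit.py
```

```text
[0.5513 0.0333 0.1358 0.0921] [-0.6 -0.3 -0.1  0.2  0.   0.1 -1.   0.4  0.1  0.7 -0.4 -0.1 -1.2 -0.2
 -0.   0.  -0.3  0.1]
knob [0.465  0.0215 0.089 ]
socket 1 [0.5264 0.1268 0.04  ]
socket 2 [0.5394 0.0317 0.04  ]
socket 3 [ 0.5524 -0.0635  0.04  ]
```

Request:
jog_arm(dr=[[0,0,0.625],[0,0,0.625],[0,0,0],[0,0,0],[0,0,0],[0,0,0],[0,0,0],[0,0,0],[0,0,0],[0,0,0]], translation=[[0.5,-0.5,0],[1,-1,0],[1,-1,0],[1,-1,0],[1,-1,0],[1,-1,0],[1,-1,0],[1,-1,0],[1,-1,0],[1,-1,0]], jaw=[1,1,1,1,1,1,1,1,1,1], squeeze=60)

```text
clock: 1.15
position: [0.3394, -0.339, 0.2499]
ee_rot: [0.998, 0.068, -0.0, 0.0]
ft_force: [1.2, -0.7, 0.3]
grip_width: 1.001
grasp_force: 0.0
```

Request:
jog_arm(dr=[[0,0,0],[0,0,0],[0,0,0],[0,0,0],[0,0,0],[0,0,0],[0,0,0],[0,0,0],[0,0,0],[0,0,0]], translation=[[0.5,-1,0],[0.5,-1,0],[0.5,-1,0],[0.5,-1,0],[0.5,-1,0],[0.5,-1,0],[0.5,-1,0],[0.5,-1,0],[0.5,-1,0],[0,-1,0]], jaw=[1,1,1,1,1,1,1,1,1,1])

```text
clock: 2.15
position: [0.4172, -0.0759, 0.2499]
ee_rot: [0.998, 0.068, 0.0, -0.0]
ft_force: [-0.7, -0.2, -0.8]
grip_width: 1.002
grasp_force: 0.0
```

```bash
cat >> h.py <<'E'
from scipy.spatial.transform import Rotation as Rn
def go(target):
    s=manip.get_obs(); R=Rn.from_quat(s['ee_rot'])
    return (R.inv().apply(np.array(target)-s['position'])/.025).round(2), s['position'].round(4), R.as_euler('xyz',degrees=True).round(2)
E
python3 - <<'E'
from h import *
import pickle
w=cam('wrist');pickle.dump(w,open('w1.pkl','wb'))
cv2.imwrite('pics/w1.png',cv2.resize(w['color'][:,:,::-1],(768,576),interpolation=cv2.INTER_CUBIC))
from fit import *
p=[.5513,.0333,.1358,.0921]
print('pred',(proj(w,lid(p,-.154,0,.035))*1.5).round(1),(proj(w,lid(p,-.126,.155,.074))*1.5).round(1),(proj(w,lid(p,-.126,-.155,.074))*1.5).round(1))
print(go([.465,.0215,.25]))
E
```

```text
pred [216.2 168.3] [-90.4 121.6] [519.9 101.3]
(array([ 2.44, -3.44,  0.  ]), array([ 0.4165, -0.0721,  0.25  ]), array([-179.94,    0.  ,    8.05]))
```

View pics/w1.png

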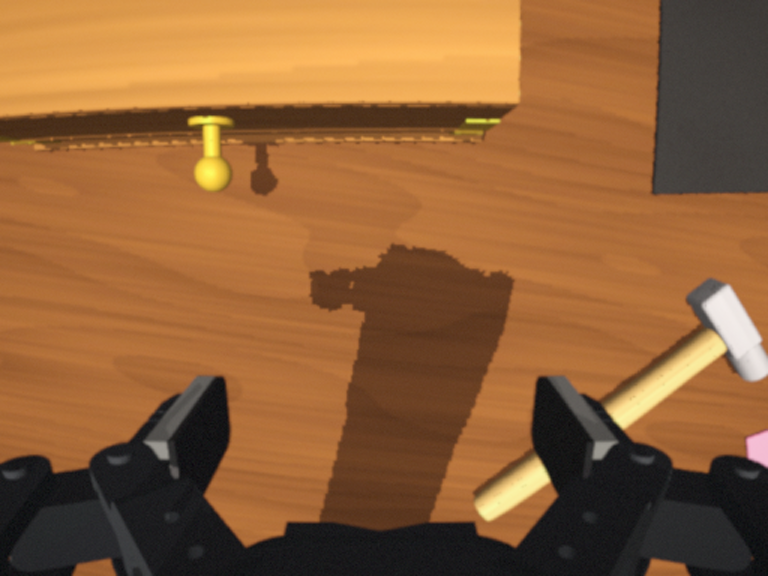

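The wrist view shows the knob at (212,173), predicted (216,168), and the right lid corner at (521,103), predicted (520,101). I'll refit with these points added.

Run:
```python
from fit import *
w=pickle.load(open('w1.pkl','rb'))
K={'RL':(0,.155,.074),'RR':(0,-.155,.074),'FR':(-.126,-.155,.074),'FL':(-.126,.155,.074),'kn':(-.154,0,.035)}
t={'RL':(75,145),'RR':(575,72),'FR':(606,268),'FL':(98,338),'kn':(358,362)}
s={'FR':(160,33),'RR':(57,138),'RL':(470,316),'FL':(565,192)}
ww={'kn':(212,173),'FR':(521,103)}
def f(p):
    r=[]
    for k,v in t.items(): r+=list(proj(T,lid(p,*K[k]))-(np.array(v)/6+[180,150]-.4))
    for k,v in s.items(): r+=list(proj(S,lid(p,*K[k]))-(np.array(v)/5+[220,165]-.4))
    for k,v in ww.items(): r+=list(proj(w,lid(p,*K[k]))-(np.array(v)/1.5-.2))
    return r
r=least_squares(f,[.56,.03,.1,.05],loss='soft_l1');p=r.x;print(p.round(4),np.round(f(p),1))
k=lid(p,-.154,0,.035);print('knob',k.round(4),go([k[0],k[1],.25]))
print('tri',tri((w,212/1.5-.2,173/1.5-.2),(T,358/6+179.6,362/6+149.6)))
print(go([*tri((w,212/1.5-.2,173/1.5-.2),(T,358/6+179.6,362/6+149.6))[0][:2],.25]))
q=p.copy()
for i,y in enumerate((.096,0,-.096)): print('socket',lid([*p[:3],0],-.075,y,0).round(4))
```

```text
[0.5478 0.0333 0.1326 0.126 ] [-0.7 -0.1 -0.2  0.6 -0.1  0.1 -1.3  0.3 -0.1  1.  -0.  -1.2 -0.8 -0.3
  0.1  0.1  0.1 -0.8  0.3 -0.5 -0.1  0. ]
knob [0.4631 0.022  0.0941] (array([ 2.37, -3.47,  0.  ]), array([ 0.4165, -0.0721,  0.25  ]), array([-179.94,    0.  ,    8.05]))
tri (array([0.46424582, 0.02057994, 0.10225441]), [array([-1.1, -1.4]), array([0.2, 0.3])])
(array([ 2.41, -3.4 ,  0.  ]), array([ 0.4165, -0.0721,  0.25  ]), array([-179.94,    0.  ,    8.05]))
socket [0.5232 0.1269 0.04  ]
socket [0.5359 0.0317 0.04  ]
socket [ 0.5486 -0.0634  0.04  ]
```

Request:
jog_arm(dr=[[0,0,0.1],[0,0,0],[0,0,0],[0,0,0],[0,0,0],[0,0,0],[0,0,0],[0,0,0],[0,0,0],[0,0,0]], translation=[[0.6,-0.86,0],[0.6,-0.86,0],[0.6,-0.86,0],[0.6,-0.86,0],[0,0,1],[0,0,1],[0,0,1],[0,0,1],[0,0,0.6],[0,0,0]], jaw=[1,1,1,0.6,0.6,0.6,0.6,0.6,0.6,0.6])

```text
clock: 3.2
position: [0.4634, 0.0154, 0.1331]
ee_rot: [0.998, 0.064, -0.002, -0.0]
ft_force: [-0.5, -0.5, -0.2]
grip_width: 0.601
grasp_force: 0.0
```

Run:
```python
from h import *
import pickle
w=cam('wrist');pickle.dump(w,open('w2.pkl','wb'))
cv2.imwrite('pics/w2.png',w['color'][:,:,::-1])
print(go([.4635,.0215,.092]))
print(proj(w,[.4635,.0215,.092]))
```

```text
(array([ 0.  , -0.24,  1.7 ]), array([0.4642, 0.0155, 0.1345]), array([-1.7997e+02,  1.0000e-01,  7.3700e+00]))
[241.73891856 234.36461333]
```

View pics/w2.png

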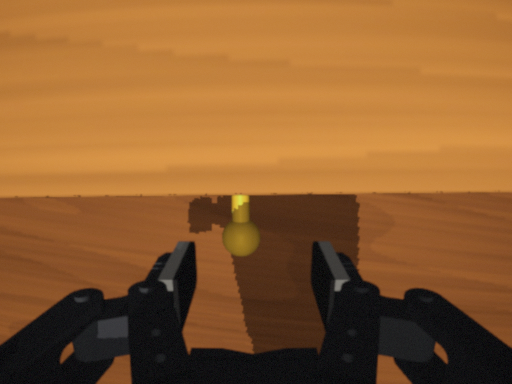

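The knob is at (241,239), 2 mm nearer the robot than predicted. I'll descend and grip.

Request:
jog_arm(dr=[[0,0,0],[0,0,0],[0,0,0],[0,0,0],[0,0,0],[0,0,0],[0,0,0]], translation=[[-0.08,-0.24,0.7],[0,0,0.6],[0,0,0.4],[0,0,0],[0,0,0],[0,0,0],[0,0,0]], jaw=[0.6,0.6,0.6,0.3,0,0,0], squeeze=60)

```text
clock: 3.95
position: [0.4625, 0.0218, 0.0933]
ee_rot: [0.998, 0.064, 0.0, -0.0]
ft_force: [-1.4, 3.0, 2.3]
grip_width: 0.192
grasp_force: 58.4
```

Run:
```python
from h import *
s=manip.get_obs();print(s['position'].round(4),s['grip_width'],s['grasp_force'],s['ft_force'].round(1),s['torque'].round(2))
k=s['position']
# arc plan: knob at k, circle about hinge; case yaw .1326; radius .158
r=.158
dz=k[2]-.04; phi=np.arcsin(dz/r); a0=phi-np.arctan2(.035,.154)
print('lid angle from height',a0,'hinge dx',r*np.cos(phi))
f=np.arctan2(.035,.154); n=16
A=np.linspace(a0,1.60,n+1)
P=np.c_[-r*np.cos(A+f),r*np.sin(A+f)]
D=np.diff(P,axis=0)/.025
print(A[0],(D*[1,-1]).round(2).tolist(), go([0.4635,.0215,.092]))
```

```text
[0.4625 0.0218 0.0933] 0.19239467721654527 58.411785364151 [-1.4  3.   2.3] [ 0.79  0.37 -0.08]
lid angle from height 0.12038467761290955 hinge dx 0.14875067275182832
0.12038467761290955 [[0.22, -0.54], [0.27, -0.52], [0.32, -0.49], [0.36, -0.46], [0.4, -0.42], [0.44, -0.38], [0.47, -0.34], [0.5, -0.3], [0.53, -0.25], [0.55, -0.2], [0.57, -0.15], [0.58, -0.1], [0.58, -0.04], [0.58, 0.01], [0.58, 0.07], [0.57, 0.12]] (array([0.04, 0.02, 0.05]), array([0.4625, 0.0218, 0.0933]), array([-1.7999e+02, -6.0000e-02,  7.3900e+00]))
```

Request:
jog_arm(dr=[[0,0,0],[0,0,0],[0,0,0],[0,0,0],[0,0,0],[0,0,0],[0,0,0],[0,0,0]], translation=[[0.22,0,-0.54],[0.27,0,-0.52],[0.32,0,-0.49],[0.36,0,-0.46],[0.4,0,-0.42],[0.44,0,-0.38],[0.47,0,-0.34],[0,0,0]], jaw=[0,0,0,0,0,0,0,0])

```text
clock: 4.75
position: [0.5259, 0.0307, 0.1716]
ee_rot: [0.998, 0.065, 0.002, -0.001]
ft_force: [13.0, 6.2, -15.4]
grip_width: 0.19
grasp_force: 59.8
```

Run:
```python
from h import *
import pickle
s=manip.get_obs();k=s['position'];print(k.round(4),s['grip_width'],s['ft_force'].round(1),s['torque'].round(2))
r=.158;f=np.arctan2(.035,.154)
print('a from z',np.arcsin((k[2]-.04)/r)-f)
c=cam('scene')
cv2.imwrite('pics/s2.png',c['color'][100:280,170:410,::-1].repeat(2,0).repeat(2,1))
```

```text
[0.5259 0.0307 0.1716] 0.1896129234958053 [ 13.    6.2 -15.4] [ 1.23 -2.76  0.25]
a from z 0.760492425827378
```

View pics/s2.png

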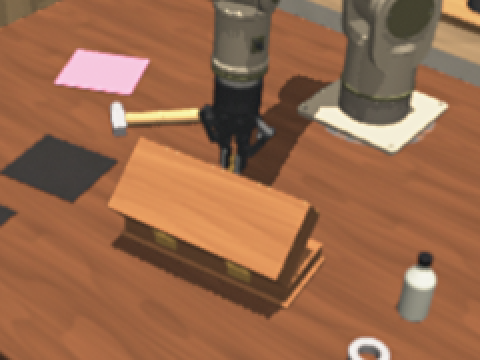

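Request:
jog_arm(dr=[[0,0,0],[0,0,0],[0,0,0],[0,0,0],[0,0,0],[0,0,0]], translation=[[0.6,0,-0.26],[0.57,0,-0.23],[0.58,0,-0.17],[0.6,0,-0.11],[0.61,0,-0.05],[0,0,0]], jaw=[0,0,0,0,0,0])

```text
clock: 5.4
position: [0.6003, 0.0401, 0.1955]
ee_rot: [0.998, 0.064, 0.004, -0.001]
ft_force: [1.5, 2.0, 17.4]
grip_width: -0.002
grasp_force: 12.8
```

```bash
cat > arc.py <<'E'
from h import *
s=manip.get_obs();k=s['position'];print(k.round(4),s['grip_width'],s['ft_force'].round(1),s['torque'].round(2))
u=np.array([np.cos(.1326),np.sin(.1326)])
pts=[[.4625,.0218,.0933],[.5259,.0307,.1716]]+[list(k)]
P=[(np.dot(p[:2],u),p[2]) for p in pts]
A=np.array([[2*a,2*b,1] for a,b in P]);B=[a*a+b*b for a,b in P]
c=np.linalg.solve(A,B);print('circle',c[:2],np.sqrt(c[2]+c[0]**2+c[1]**2),'P',P)
h=np.dot([.5478,.0333],u)+.063;print('hinge fit cam',h)
x,z=P[-1]
for hx in (h,c[0]): print('grip angle',np.arctan2(z-.04,hx-x), 'r',np.hypot(z-.04,hx-x))
E
python3 arc.py
```

```text
[0.6003 0.0401 0.1955] -0.002322452106809188 [ 1.5  2.  17.4] [ 0.6  -0.44 -0.01]
circle [0.60924357 0.03767785] 0.15803344372808414 P [(np.float64(0.46132215732593035), 0.0933), (np.float64(0.5253422847218252), 0.1716), (np.float64(0.6003137248637452), np.float64(0.19545879380349232))]
hinge fit cam 0.6103937860194979
grip angle 1.5060462419775091 r 0.15578525027659215
grip angle 1.5134174771520923 r 0.15571505634498348
```

The jaws are shut, so the knob slipped out. I'll look.

Run:
```python
from h import *
import pickle
c=cam('scene');w=cam('wrist');pickle.dump((c,w),open('c3.pkl','wb'))
a=cv2.resize(c['color'][90:270,170:390,::-1],(733,600))[:, :400*733//733]
b=cv2.resize(w['color'][100:384,100:420,::-1],(400,355))
o=np.zeros((600,800,3),np.uint8);o[:,:400]=a[:,150:550] if a.shape[1]>=550 else a[:,:400];o[:355,400:]=b
cv2.imwrite('pics/m3.png',o)
```

```text
(no output)
```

View pics/m3.png

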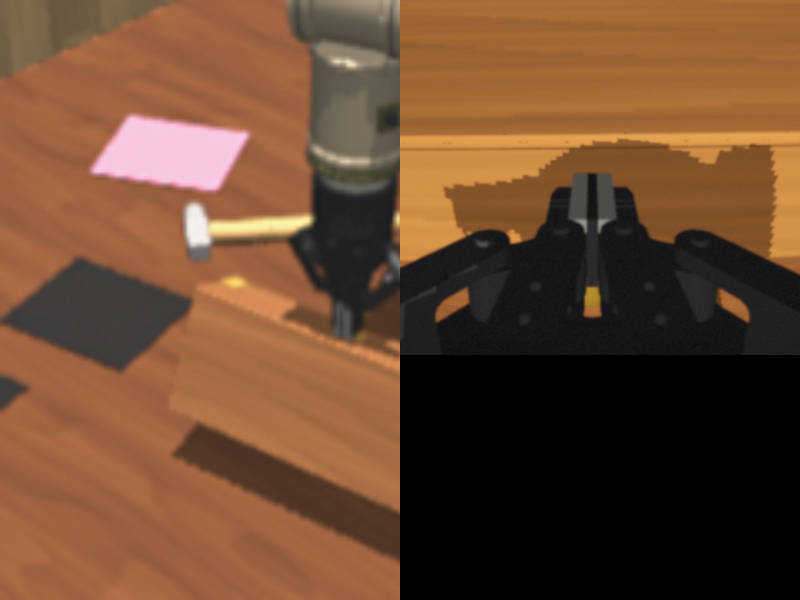

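Run:
```python
from h import *
import pickle
from scipy.optimize import brentq
c,w=pickle.load(open('c3.pkl','rb'))
u=np.array([np.cos(.1326),np.sin(.1326)]);f=np.arctan2(.035,.154)
for v in (329,341.6,354):
    o,d=ray(w,253.6,v)
    L=np.linspace(.02,.3,2000);X=o+L[:,None]*d
    s=X[:,:2]@u-.6098; r=np.hypot(s,X[:,2]-.04)-.158
    for i in np.where(r[:-1]*r[1:]<0)[0]: print(v,X[i].round(4),'a',np.arctan2(X[i,2]-.04,-s[i])-f)
# scene: lid edge corners in composite: (200,285) and (170,408)
for a,b in ((200,285),(170,408)):
    print((a+150)/733*220+170, b/600*180+90)
from fit import lid
for a in (1.0,1.1,1.2,1.3,1.4):
    p=[.5478,.0333,.1326,a]
    print(a,[proj(c,lid(p,x,-.155,z)).round(1).tolist() for x,z in ((-.126,0),(-.126,.074),(0,.074))])
```

```text
329 [0.5724 0.0363 0.1935] a 1.1069352880201433
341.6 [0.564  0.0352 0.1911] a 1.0510634647847819
354 [0.5543 0.034  0.1878] a 0.9861746470921191
275.0477489768076 175.5
266.043656207367 212.4
1.0 [[243.6, 172.6], [232.5, 171.6], [220.7, 208.2]]
1.1 [[241.8, 172.6], [229.8, 173.8], [220.1, 210.3]]
1.2 [[239.8, 173.0], [227.1, 176.4], [219.6, 212.4]]
1.3 [[237.6, 173.7], [224.4, 179.4], [219.3, 214.4]]
1.4 [[235.4, 174.8], [221.8, 182.7], [219.0, 216.3]]
```

The lid is standing at about 1.12 rad, and the knob is behind the fingers. I'll open, back off and regrip harder.

Request:
jog_arm(dr=[[0,0,0],[0,0,0],[0,0,0],[0,0,0],[0,0,0],[0,0,0]], translation=[[0,0,-0.8],[0,0,-1],[-0.5,0,-0.4],[-0.5,0,0],[0,0,0],[0,0,0]], jaw=[0,0.3,0.6,0.6,0.6,0.6], squeeze=120)

```text
clock: 6.1
position: [0.5724, 0.035, 0.247]
ee_rot: [0.998, 0.064, 0.0, 0.0]
ft_force: [-0.0, -0.1, 0.2]
grip_width: 0.6
grasp_force: 0.0
```

Run:
```python
from h import *
import pickle
c=cam('wrist');pickle.dump(c,open('w4.pkl','wb'))
cv2.imwrite('pics/w4.png',c['color'][:,:,::-1])
print(go([.5745,.0365,.194]))
for X in ([.5745,.0365,.194],[.5745,.0365,.184],[.5645,.036,.194]): print(proj(c,X).round(1))
```

```text
(array([ 0.08, -0.04,  2.11]), array([0.5725, 0.0351, 0.2468]), array([ 1.7997e+02, -2.0000e-02,  7.3400e+00]))
[251.  224.4]
[251.1 218.5]
[249.6 241.2]
```

View pics/w4.png

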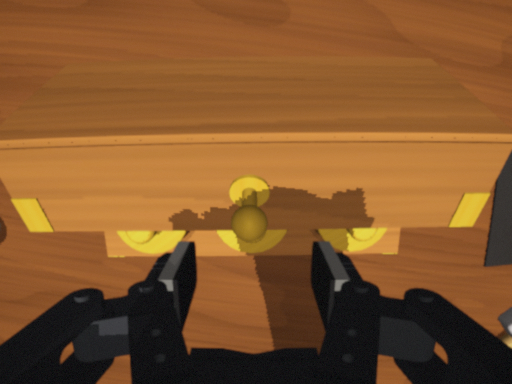

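Request:
jog_arm(dr=[[0,0,0],[0,0,0],[0,0,0],[0,0,0],[0,0,0],[0,0,0],[0,0,0],[0,0,0]], translation=[[0.1,-0.1,0.8],[0,0,0.8],[0,0,0.5],[0,0,0],[0,0,0],[0,0,0],[0,0,0],[0,0,0]], jaw=[0.6,0.6,0.6,0.3,0,0,0,0], squeeze=120)

```text
clock: 6.95
position: [0.5748, 0.0378, 0.1952]
ee_rot: [0.998, 0.064, 0.001, 0.0]
ft_force: [-1.6, -3.7, 4.9]
grip_width: 0.172
grasp_force: 117.4
```

Request:
jog_arm(dr=[[0,0,0],[0,0,0],[0,0,0],[0,0,0]], translation=[[0.4,0,-0.08],[0.4,0,-0.05],[0.4,0,-0.03],[0,0,0]], jaw=[0,0,0,0])

```text
clock: 7.35
position: [0.6053, 0.0421, 0.1991]
ee_rot: [0.998, 0.064, 0.001, 0.0]
ft_force: [1.3, -2.7, 4.1]
grip_width: 0.172
grasp_force: 117.7
```

```bash
cat > lidang.py <<'E'
from h import *
# lid angle from right-end corners colour-free: project candidates
from fit import lid
import sys,pickle
n=sys.argv[1]
s=manip.get_obs();print(s['position'].round(4),s['grip_width'].round(3),s['grasp_force'].round(1),s['ft_force'].round(1),s['torque'].round(2))
k=s['position'];x=k[:2]@[np.cos(.1326),np.sin(.1326)]-.6098
print('a if knob at TCP',np.arctan2(k[2]-.04,-x)-.2235,'r',np.hypot(x,k[2]-.04))
E
python3 lidang.py x
```

```text
Traceback (most recent call last):
  File "lidang.py", line 6, in <module>
    s=manip.get_obs();print(s['position'].round(4),s['grip_width'].round(3),s['grasp_force'].round(1),s['ft_force'].round(1),s['torque'].round(2))
                                                   ^^^^^^^^^^^^^^^^^^^^^
AttributeError: 'float' object has no attribute 'round'
```

Request:
jog_arm(dr=[[0,0,0],[0,0,0],[0,0,0],[0,0,0],[0,0,0]], translation=[[0.4,0,0.01],[0.4,0,0.04],[0.4,0,0.06],[0.38,0,0.09],[0,0,0]], jaw=[0,0,0,0,0])

```text
clock: 7.85
position: [0.6469, 0.049, 0.1967]
ee_rot: [0.998, 0.064, 0.004, -0.001]
ft_force: [3.8, -1.0, 2.5]
grip_width: 0.007
grasp_force: 1.9
```

```bash
sed -i 's/s\[.grip_width.\].round(3)/round(s["grip_width"],3)/; s/s\[.grasp_force.\].round(1)/round(s["grasp_force"],1)/' lidang.py
cat >> lidang.py <<'E'
# gradient-based check in scene+top: lid rear-top edge... score edges of lid outline
from scipy.optimize import least_squares
for cn in ('scene','top'):
    c=cam(cn);g=cv2.GaussianBlur(c['color'],(3,3),0).astype(float)
    G=np.sqrt(sum(cv2.Sobel(g[:,:,i],cv2.CV_64F,1,0)**2+cv2.Sobel(g[:,:,i],cv2.CV_64F,0,1)**2 for i in range(3)))
    best=[]
    for a in np.arange(1.3,1.8,.01):
        p=[.5478,.0333,.1326,a];sc=[]
        E=[((-.126,y,.074),(0,y,.074)) for y in (.155,-.155)]+[((-.126,y,0),(-.126,y,.074)) for y in (.155,-.155)]+[((-.126,-.155,.074),(-.126,.155,.074))]+([((0,-.155,.074),(0,.155,.074))] if cn=='scene' else [((-.126,-.155,0),(-.126,.155,0))])
        for A,B in E:
            for t in np.linspace(.05,.95,40):
                u,v=proj(c,lid(p,*(np.array(A)*(1-t)+np.array(B)*t)))
                sc.append(cv2.getRectSubPix(G.astype(np.float32),(1,1),(float(u),float(v)))[0,0])
        best.append((np.mean(np.minimum(sc,250)),a))
    best.sort(reverse=True);print(cn,[(round(float(b),2),round(float(m))) for m,b in best[:6]])
E
python3 lidang.py x
```

```text
[0.6469 0.049  0.1967] 0.007 1.9 [ 3.8 -1.   2.5] [ 0.09 -0.8  -0.06]
a if knob at TCP 1.584486010993414 r 0.1612176508580669
scene [(1.48, 181), (1.49, 180), (1.47, 180), (1.46, 179), (1.5, 178), (1.45, 174)]
top [(1.47, 193), (1.46, 193), (1.48, 192), (1.49, 192), (1.45, 192), (1.5, 192)]
```

The knob slipped out again with the lid near 1.47 rad. I'll push it the rest of the way with shut fingers from the robot side.

Request:
jog_arm(dr=[[0,0,0],[0,0,0],[0,0,0],[0,0,0],[0,0,0],[0,0,0],[0,0,0],[0,0,0]], translation=[[0,0,-0.8],[0,0,-0.8],[-0.7,0,0],[-0.8,0,0],[-0.7,0,0],[0,0,0.7],[0,0,0.75],[0,0,0]], jaw=[0,0,0,0,0,0,0,0], squeeze=60)

```text
clock: 8.75
position: [0.5871, 0.0399, 0.1945]
ee_rot: [0.998, 0.064, -0.002, -0.0]
ft_force: [-0.2, 0.6, 0.8]
grip_width: -0.0
grasp_force: 0.0
```

Request:
jog_arm(dr=[[0,0,0],[0,0,0],[0,0,0],[0,0,0],[0,0,0]], translation=[[0.3,0,0],[0.3,0,0],[0.2,0,0],[0.2,0,0],[0,0,0]], jaw=[0,0,0,0,0])

```text
clock: 9.25
position: [0.6143, 0.0437, 0.1971]
ee_rot: [0.998, 0.064, 0.0, -0.0]
ft_force: [0.4, 0.9, 0.4]
grip_width: -0.001
grasp_force: 0.0
```

```bash
python3 lidang.py x
```

```text
[0.6143 0.0437 0.1971] -0.001 0.0 [0.4 0.9 0.4] [-0.01  0.02  0.  ]
a if knob at TCP 1.3782551411000634 r 0.15718522761827067
scene [(1.51, 181), (1.52, 180), (1.5, 179), (1.53, 178), (1.54, 177), (1.55, 170)]
top [(1.52, 191), (1.53, 191), (1.54, 190), (1.55, 190), (1.51, 190), (1.56, 189)]
```

Request:
jog_arm(dr=[[0,0,0],[0,0,0],[0,0,0]], translation=[[0.15,0,0],[0.15,0,0],[0,0,0]], jaw=[0,0,0])

```text
clock: 9.65
position: [0.6212, 0.0444, 0.1968]
ee_rot: [0.998, 0.064, -0.0, -0.0]
ft_force: [0.0, -0.0, 0.2]
grip_width: 0.001
grasp_force: 0.3
```

```bash
python3 lidang.py x
```

```text
[0.6212 0.0444 0.1968] 0.001 0.3 [ 0.  -0.   0.2] [ 0.02  0.11 -0.03]
a if knob at TCP 1.422270776101807 r 0.15724182548648932
scene [(1.55, 176), (1.56, 176), (1.57, 175), (1.54, 174), (1.58, 174), (1.59, 170)]
top [(1.58, 193), (1.57, 192), (1.59, 192), (1.6, 192), (1.56, 192), (1.61, 192)]
```

Request:
jog_arm(dr=[[0,0,0],[0,0,0],[0,0,0],[0,0,0],[0,0,0],[0,0,0],[0,0,0],[0,0,0],[0,0,0]], translation=[[0.08,0,0],[0,0,0],[-0.6,0,-0.2],[-0.7,0,-0.8],[-0.8,-0.77,0],[-0.8,-1,0],[-0.55,-1,0],[0,-1,0],[0,0,0]], jaw=[0,0,0,0,0.3,0.6,0.6,0.6,0.6])

```text
clock: 10.65
position: [0.5246, 0.1308, 0.2229]
ee_rot: [0.998, 0.067, 0.001, -0.0]
ft_force: [0.1, 0.5, -0.3]
grip_width: 0.596
grasp_force: 0.0
```

```bash
python3 lidang.py x
python3 - <<'E'
from h import *
import pickle
c=cam('wrist');pickle.dump(c,open('w5.pkl','wb'));t=cam('top');sc=cam('scene')
hsv=cv2.cvtColor(c['color'],cv2.COLOR_RGB2HSV)
a=cv2.resize(c['color'][:,:,::-1],(440,330));b=cv2.resize(sc['color'][110:250,200:370,::-1],(360,296),interpolation=cv2.INTER_CUBIC)
o=np.zeros((600,800,3),np.uint8);o[:330,:440]=a;o[:296,440:]=b
o[335:600,:440]=cv2.resize(t['color'][140:240,170:336,::-1],(440,265),interpolation=cv2.INTER_CUBIC)
cv2.imwrite('pics/m5.png',o)
print(go([.5232,.1269,.22]))
for y in (.0317,):
  for X in ([.5232,.1269,.092],[.5359,.0317,.092]): print(proj(c,X).round(1))
E
```

```text
[0.5246 0.1308 0.2229] 0.596 0.0 [ 0.1  0.5 -0.3] [-0.04 -0.03  0.02]
a if knob at TCP 0.969801317615226 r 0.19679908585852343
scene [(1.56, 176), (1.57, 176), (1.58, 175), (1.59, 174), (1.55, 173), (1.6, 171)]
top [(1.59, 157), (1.58, 157), (1.6, 157), (1.61, 157), (1.62, 157), (1.57, 156)]
(array([-0.1 , -0.05,  0.08]), array([0.5258, 0.1259, 0.2219]), array([ 1.7998e+02, -1.0000e-02,  7.2700e+00]))
[253.4 196. ]
[376.3 195.6]
```

View pics/m5.png

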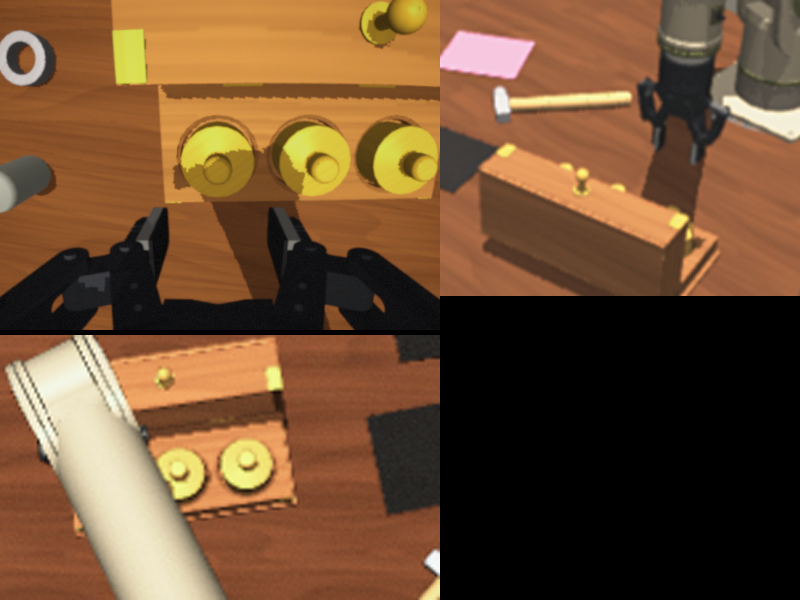

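Lid up at about 1.57. In the wrist view the left weight's knob is at (252.5,196.7) in full-image pixels, predicted (253.4,196.0), and the middle one at (374.7,196.6), predicted (376.3,195.6). The sockets are confirmed, so I'll grip weight 1.

Run:
```python
from h import *
import pickle
w=pickle.load(open('w5.pkl','rb'));T=pickle.load(open('c0.pkl','rb'))['top']
print(tri((w,374.7,196.6),(T,170+179/2.65,140+135/2.65)),tri((w,493.4,194.3),(T,170+247/2.65,140+(460-335)/2.65)))
print(atz(w,252.5,196.7,.1),atz(w,374.7,196.6,.1))
```

```text
(array([0.53623044, 0.03007185, 0.08991278]), [array([ 2.7, -1.8]), array([-0.5,  0.5])]) (array([ 0.55048474, -0.06576221,  0.09365886]), [array([ 0.3, -0.3]), array([-0. ,  0.1])])
[0.524747   0.12775743 0.1       ] [0.53675687 0.03598927 0.1       ]
```

Request:
jog_arm(dr=[[0,0,-0.05],[0,0,0],[0,0,0],[0,0,0],[0,0,0],[0,0,0],[0,0,0],[0,0,0],[0,0,0],[0,0,0]], translation=[[-0.1,-0.05,0.8],[0,0,1],[0,0,1],[0,0,1],[0,0,0.8],[0,0,0.5],[0,0,0],[0,0,0],[0,0,0],[0,0,0]], jaw=[0.6,0.6,0.6,0.6,0.6,0.6,0.6,0.3,0,0], squeeze=120)

```text
clock: 11.9
position: [0.5236, 0.1277, 0.096]
ee_rot: [0.998, 0.066, 0.001, 0.0]
ft_force: [-1.2, -2.6, 5.8]
grip_width: 0.259
grasp_force: 117.4
```

Request:
jog_arm(dr=[[0,0,0],[0,0,0],[0,0,0]], translation=[[0,0,0],[0,0,0],[0,0,0]], jaw=[0,0,0])

```text
clock: 12.2
position: [0.5235, 0.1277, 0.096]
ee_rot: [0.998, 0.066, 0.001, 0.0]
ft_force: [-1.3, -3.1, 5.2]
grip_width: 0.262
grasp_force: 117.4
```

Request:
jog_arm(dr=[[0,0,0],[0,0,0],[0,0,0],[0,0,0],[0,0,0],[0,0,0],[0,0,0],[0,0,0],[0,0,0],[0,0,0]], translation=[[0,0,-0.3],[0,0,-0.6],[0,0,-0.9],[0,0,-1],[0,0,-1],[0,0,-1],[0,0,-1],[0,0,-0.8],[0,0,-0.4],[0,0,0]], jaw=[0,0,0,0,0,0,0,0,0,0])

```text
clock: 13.2
position: [0.5229, 0.1283, 0.271]
ee_rot: [0.998, 0.066, 0.001, 0.0]
ft_force: [0.5, -0.0, -7.3]
grip_width: 0.263
grasp_force: 118.4
```

```bash
cat > ft.py <<'E'
from h import *
import sys
n=int(sys.argv[1]);S=[]
for i in range(n):
    optics.camera('wrist');s=manip.get_obs()
    S.append(np.r_[s['ft_force'],Rn.from_quat(s['ee_rot']).inv().apply(s['torque'])])
S=np.array(S);print(S[:,3:].round(3).tolist())
print('mean',S.mean(0).round(3),'std',S.std(0).round(3))
s=manip.get_obs();print(s['clock'],s['position'].round(4),Rn.from_quat(s['ee_rot']).as_euler('xyz',degrees=True).round(2),round(s['grip_width'],3),round(s['grasp_force']),s['tau'].round(3))
E
python3 ft.py 6
```

```text
[[0.049, 0.008, 0.015], [0.009, -0.051, 0.036], [-0.006, 0.004, -0.027], [0.004, -0.051, -0.005], [0.037, 0.023, 0.03], [-0.019, -0.008, 0.025]]
mean [ 0.026  0.437 -7.757  0.012 -0.013  0.012] std [0.46  0.479 0.347 0.024 0.029 0.022]
13.5 [0.5222 0.1278 0.2685] [-1.80e+02  1.00e-01  7.57e+00] 0.267 118 [ 9.0000e-03 -4.6858e+01 -6.4120e+00 -4.2342e+01  1.5000e-02  1.5000e-02
 -0.0000e+00]
```

Request:
jog_arm(dr=[[0,0,0],[0,0,0],[0,0,0],[0,0,0],[0,0,0],[0,0,0],[0,0,0],[0,0,0],[0,0,0],[0,0,0]], translation=[[0,1,0],[0,-1,0],[0,-1,0],[0,1,0],[0,1,0],[0,-1,0],[0,-1,0],[0,1,0],[0,1,0],[0,-1,0]], jaw=[0,0,0,0,0,0,0,0,0,0])

```text
clock: 14.5
position: [0.5245, 0.1198, 0.2682]
ee_rot: [0.998, 0.061, -0.001, 0.002]
ft_force: [0.4, -1.9, -3.6]
grip_width: 0.262
grasp_force: 126.0
```

Request:
jog_arm(dr=[[0,0,0],[1,0,0],[1,0,0],[1,0,0],[0,0,0],[0,0,0],[0,0,0]], translation=[[0,0,0],[0,0,0],[0,0,0],[0,0,0],[0,0,0],[0,0,0],[0,0,0]], jaw=[0,0,0,0,0,0,0])

```text
clock: 15.2
position: [0.5224, 0.1289, 0.2695]
ee_rot: [0.992, 0.066, -0.007, -0.104]
ft_force: [-0.3, 0.8, -8.1]
grip_width: 0.261
grasp_force: 125.5
```

```bash
python3 ft.py 7
```

```text
[[-0.541, 0.018, 0.041], [-0.581, 0.037, 0.031], [-0.607, 0.049, 0.012], [-0.582, -0.045, -0.04], [-0.537, -0.047, 0.02], [-0.502, -0.05, -0.014], [-0.617, 0.027, -0.028]]
mean [-1.030e-01  2.890e-01 -7.479e+00 -5.670e-01 -2.000e-03  3.000e-03] std [0.426 0.485 0.436 0.038 0.041 0.029]
15.55 [0.5226 0.1282 0.2695] [-1.6802e+02 -1.0000e-02  7.6000e+00] 0.262 126 [-1.2700e-01 -4.5196e+01 -6.6610e+00 -4.2469e+01 -1.5600e+00 -2.1600e-01
 -8.0000e-03]
```

Request:
jog_arm(dr=[[-1,0,0],[-1,0,0],[-1,0,0],[-1,0,0],[-1,0,0],[-1,0,0],[0,0,0],[0,0,0],[0,0,0]], translation=[[0,0,0],[0,0,0],[0,0,0],[0,0,0],[0,0,0],[0,0,0],[0,0,0],[0,0,0],[0,0,0]], jaw=[0,0,0,0,0,0,0,0,0])

```text
clock: 16.45
position: [0.5229, 0.1273, 0.2695]
ee_rot: [0.992, 0.065, 0.007, 0.104]
ft_force: [-0.5, 0.0, -6.9]
grip_width: 0.263
grasp_force: 125.6
```

```bash
python3 ft.py 7
```

```text
[[0.562, 0.029, -0.0], [0.512, 0.082, 0.041], [0.599, -0.029, 0.033], [0.582, -0.023, -0.032], [0.583, 0.028, -0.018], [0.6, 0.005, -0.003], [0.608, 0.04, -0.021]]
mean [ 0.025  0.059 -7.208  0.578  0.019 -0.   ] std [0.287 0.534 0.447 0.03  0.036 0.025]
16.8 [0.5227 0.1277 0.2695] [ 1.6801e+02 -1.0000e-02  7.5300e+00] 0.263 126 [ 1.2700e-01 -4.9702e+01 -6.9260e+00 -4.1469e+01  1.4680e+00  7.6800e-01
  7.0000e-03]
```

Request:
jog_arm(dr=[[1,0,0],[1,0,0],[1,0,0],[0,0,0],[0,0,0]], translation=[[0,0,0],[0,0,0],[0,0,0],[0,0,0],[0,0,0]], jaw=[0,0,0,0,0])

```text
clock: 17.3
position: [0.5226, 0.1274, 0.2695]
ee_rot: [0.998, 0.066, 0.0, 0.001]
ft_force: [-0.2, 1.2, -8.1]
grip_width: 0.262
grasp_force: 125.6
```

```bash
python3 ft.py 7; python3 -c "
from h import *
print(go([.5235,.1277,.096]))"
```

```text
[[0.025, -0.024, 0.076], [0.015, -0.019, 0.024], [0.013, -0.023, 0.01], [0.042, -0.011, 0.01], [-0.026, 0.046, 0.009], [-0.081, -0.027, -0.019], [-0.004, 0.004, -0.012]]
mean [ 2.090e-01  3.100e-01 -7.087e+00 -2.000e-03 -8.000e-03  1.400e-02] std [0.413 0.308 0.528 0.038 0.024 0.029]
17.65 [0.5225 0.1285 0.2694] [1.7998e+02 1.0000e-02 7.6300e+00] 0.258 126 [-7.1000e-02 -4.6605e+01 -6.5030e+00 -4.2350e+01  1.6000e-02  4.0000e-03
 -1.2000e-02]
(array([0.04, 0.04, 6.94]), array([0.5225, 0.1285, 0.2694]), array([1.7998e+02, 1.0000e-02, 7.6300e+00]))
```

Request:
jog_arm(dr=[[0,0,0],[0,0,0],[0,0,0],[0,0,0],[0,0,0],[0,0,0],[0,0,0],[0,0,0],[0,0,0],[0,0,0]], translation=[[0.03,0.03,0.6],[0,0,1],[0,0,1],[0,0,1],[0,0,1],[0,0,0.9],[0,0,0.6],[0,0,0.5],[0,0,0.3],[0,0,0]], jaw=[0,0,0,0,0,0,0,0,0,0])

```text
clock: 18.65
position: [0.5239, 0.1274, 0.097]
ee_rot: [0.998, 0.066, 0.0, 0.0]
ft_force: [-0.2, -0.3, -7.4]
grip_width: 0.263
grasp_force: 125.6
```

```bash
python3 -c "
from h import *
s=manip.get_obs();print(go([.5235,.1277,.096]),s['ft_force'],s['torque'])"
```

```text
(array([-0.01, -0.01,  0.04]), array([0.5239, 0.1274, 0.097 ]), array([ 1.7999e+02, -3.0000e-02,  7.5600e+00])) [-0.17811725 -0.2692468  -7.36180516] [-0.01279522 -0.00600528 -0.02100751]
```

Request:
jog_arm(dr=[[0,0,0],[0,0,0],[0,0,0],[0,0,0],[0,0,0],[0,0,0],[0,0,0],[0,0,0],[0,0,0],[0,0,0]], translation=[[0,0,0.05],[0,0,0],[0,0,0],[0,0,0],[0,0,-0.8],[0,0,-0.8],[0,0,-0.8],[0,0.84,0],[0,1,0],[0,1,0]], jaw=[0,0,0.6,0.6,0.6,0.6,0.6,0.6,0.6,0.6])

```text
clock: 19.65
position: [0.5335, 0.0564, 0.1568]
ee_rot: [0.998, 0.066, 0.001, 0.0]
ft_force: [-0.4, 0.0, 0.5]
grip_width: 0.6
grasp_force: 0.0
```

Request:
jog_arm(dr=[[0,0,0],[0,0,0]], translation=[[0,1,0],[0,0,0]], jaw=[0.6,0.6])

```text
clock: 19.85
position: [0.5371, 0.0281, 0.1562]
ee_rot: [0.998, 0.063, 0.001, 0.001]
ft_force: [0.6, 0.7, -0.3]
grip_width: 0.6
grasp_force: 0.0
```

```bash
cat > knob.py <<'E'
from h import *
import sys
# yellow knob of weight near predicted point: report brightness-blob offset
c=cam('wrist');X=np.array([float(v) for v in sys.argv[1:4]])
print(go(X),proj(c,X).round(1))
hsv=cv2.cvtColor(c['color'],cv2.COLOR_RGB2HSV)
m=((hsv[...,0]>20)&(hsv[...,0]<35)&(hsv[...,1]>120)).astype(np.uint8)
n,l,st,ce=cv2.connectedComponentsWithStats(m)
for i in range(1,n):
    if st[i,4]>150: print(ce[i].round(1),st[i].tolist())
E
python3 knob.py .5362 .0321 .096
```

```text
(array([-0.02, -0.07,  2.41]), array([0.5368, 0.0304, 0.1563]), array([ 1.7996e+02, -7.0000e-02,  7.3800e+00])) [246.1 224.5]
[232.2   2.2] [213, 0, 40, 7, 201]
[246.  205.2] [192, 149, 109, 111, 8061]
[391.5 204.9] [332, 152, 113, 106, 8001]
[104.2 208.4] [52, 155, 105, 106, 7892]
```

Request:
jog_arm(dr=[[0,0,-0.03],[0,0,0],[0,0,0],[0,0,0],[0,0,0],[0,0,0],[0,0,0],[0,0,0]], translation=[[0,0,0.9],[0,0,0.9],[0,0,0.62],[0,0,0],[0,0,0],[0,0,0],[0,0,0],[0,0,0]], jaw=[0.6,0.6,0.6,0.6,0.3,0,0,0], squeeze=120)

```text
clock: 20.7
position: [0.5369, 0.0324, 0.0969]
ee_rot: [0.998, 0.067, 0.001, 0.0]
ft_force: [-2.7, -0.7, 6.1]
grip_width: 0.262
grasp_force: 117.4
```

Request:
jog_arm(dr=[[0,0,0],[0,0,0],[0,0,0]], translation=[[0,0,0],[0,0,0],[0,0,0]], jaw=[0,0,0])

```text
clock: 21.0
position: [0.5369, 0.0324, 0.0968]
ee_rot: [0.998, 0.067, 0.001, 0.0]
ft_force: [-2.3, 0.4, 5.6]
grip_width: 0.263
grasp_force: 117.4
```

Request:
jog_arm(dr=[[0,0,0],[0,0,0],[0,0,0],[0,0,0],[0,0,0],[0,0,0],[0,0,0],[0,0,0],[0,0,0],[0,0,0]], translation=[[0,0,-0.3],[0,0,-0.6],[0,0,-0.9],[0,0,-1],[0,0,-1],[0,0,-1],[0,0,-1],[0,0,-0.8],[0,0,-0.4],[0,0,0]], jaw=[0,0,0,0,0,0,0,0,0,0])

```text
clock: 22.0
position: [0.5365, 0.0324, 0.2719]
ee_rot: [0.998, 0.067, 0.001, 0.0]
ft_force: [-0.5, 0.5, -7.4]
grip_width: 0.26
grasp_force: 118.2
```

Request:
jog_arm(dr=[[0,0,0],[0,0,0],[0,0,0],[0,0,0],[0,0,0],[0,0,0],[0,0,0],[0,0,0],[0,0,0],[0,0,0]], translation=[[0,1,0],[0,-1,0],[0,-1,0],[0,1,0],[0,1,0],[0,-1,0],[0,-1,0],[0,1,0],[0,1,0],[0,-1,0]], jaw=[0,0,0,0,0,0,0,0,0,0])

```text
clock: 23.0
position: [0.5366, 0.0239, 0.2682]
ee_rot: [0.998, 0.062, -0.001, 0.002]
ft_force: [0.6, -1.8, -6.8]
grip_width: 0.264
grasp_force: 121.3
```

Request:
jog_arm(dr=[[0,0,0],[1,0,0],[1,0,0],[1,0,0],[0,0,0],[0,0,0],[0,0,0]], translation=[[0,0,0],[0,0,0],[0,0,0],[0,0,0],[0,0,0],[0,0,0],[0,0,0]], jaw=[0,0,0,0,0,0,0])

```text
clock: 23.7
position: [0.5358, 0.0331, 0.2701]
ee_rot: [0.992, 0.067, -0.007, -0.104]
ft_force: [-0.1, 0.0, -7.2]
grip_width: 0.263
grasp_force: 121.4
```

```bash
python3 ft.py 7
```

```text
[[-0.516, 0.001, 0.03], [-0.595, 0.036, -0.012], [-0.606, -0.123, 0.008], [-0.587, 0.028, 0.036], [-0.541, -0.041, -0.032], [-0.568, 0.039, -0.053], [-0.583, -0.039, 0.009]]
mean [ 1.100e-02  1.950e-01 -6.933e+00 -5.710e-01 -1.400e-02 -2.000e-03] std [0.305 0.732 0.458 0.03  0.054 0.03 ]
24.05 [0.5361 0.0324 0.2703] [-1.6803e+02 -1.0000e-02  7.7200e+00] 0.257 121 [-1.2000e-01 -4.7668e+01 -6.8470e+00 -4.1917e+01 -1.5840e+00  6.0000e-02
 -6.0000e-03]
```

Request:
jog_arm(dr=[[-1,0,0],[-1,0,0],[-1,0,0],[-1,0,0],[-1,0,0],[-1,0,0],[0,0,0],[0,0,0],[0,0,0]], translation=[[0,0,0],[0,0,0],[0,0,0],[0,0,0],[0,0,0],[0,0,0],[0,0,0],[0,0,0],[0,0,0]], jaw=[0,0,0,0,0,0,0,0,0])

```text
clock: 24.95
position: [0.5363, 0.0314, 0.2702]
ee_rot: [0.992, 0.066, 0.007, 0.104]
ft_force: [0.8, -0.9, -6.6]
grip_width: 0.259
grasp_force: 121.4
```

```bash
python3 ft.py 7
```

```text
[[0.505, -0.007, -0.013], [0.548, -0.039, -0.016], [0.516, -0.023, -0.031], [0.584, -0.006, -0.017], [0.654, -0.073, 0.013], [0.565, 0.0, 0.015], [0.568, -0.019, 0.023]]
mean [-3.200e-02 -3.030e-01 -6.891e+00  5.630e-01 -2.400e-02 -4.000e-03] std [0.526 0.447 0.385 0.046 0.024 0.019]
25.3 [0.5362 0.0319 0.2703] [168.01  -0.     7.65] 0.26 121 [ 1.1900e-01 -4.7610e+01 -5.5260e+00 -4.1681e+01  1.5680e+00  4.6900e-01
  7.0000e-03]
```

Request:
jog_arm(dr=[[1,0,0],[1,0,0],[1,0,0],[0,0,0],[0,0,0]], translation=[[0,0,0],[0,0,0],[0,0,0],[0,0,0],[0,0,0]], jaw=[0,0,0,0,0])

```text
clock: 25.8
position: [0.5361, 0.0317, 0.2702]
ee_rot: [0.998, 0.067, -0.0, 0.001]
ft_force: [-0.1, -0.3, -6.6]
grip_width: 0.262
grasp_force: 121.4
```

```bash
python3 ft.py 7; python3 -c "
from h import *
print(go([.5369,.0324,.0968]))"
```

```text
[[0.057, 0.01, -0.004], [0.036, -0.028, -0.041], [0.044, 0.025, -0.03], [-0.002, 0.073, 0.003], [-0.015, 0.025, -0.024], [0.03, -0.033, -0.016], [0.032, 0.056, 0.002]]
mean [-0.566  0.182 -6.89   0.026  0.018 -0.015] std [0.122 0.551 0.36  0.024 0.037 0.016]
26.15 [0.5361 0.0327 0.2703] [179.97  -0.     7.74] 0.261 121 [-7.4000e-02 -4.6850e+01 -5.8120e+00 -4.2159e+01  3.0000e-02  6.0000e-03
 -1.2000e-02]
(array([0.03, 0.01, 6.94]), array([0.5361, 0.0327, 0.2703]), array([179.97,  -0.  ,   7.74]))
```

```bash
sed -i "s/\.apply(s\['torque'\])\])/.apply(s['torque']),s['tau'][4],s['tau'][5]])/; s/S\[:,3:\].round(3)/S[:,[3,6,7]].round(3)/" ft.py; python3 ft.py 2
```

```text
[[0.001, 0.024, 0.005], [0.028, 0.021, 0.004]]
mean [-9.320e-01  3.610e-01 -7.081e+00  1.400e-02  2.000e-02  0.000e+00
  2.200e-02  5.000e-03] std [0.577 0.018 0.35  0.013 0.007 0.016 0.002 0.   ]
26.25 [0.5361 0.0324 0.2703] [ 1.7998e+02 -1.0000e-02  7.7200e+00] 0.264 121 [-1.1600e-01 -4.6866e+01 -5.8220e+00 -4.2160e+01  2.1000e-02  4.0000e-03
 -6.0000e-03]
```

Request:
jog_arm(dr=[[1,0,0],[1,0,0],[1,0,0],[0,0,0],[0,0,0],[0,0,0],[-1,0,0],[-1,0,0],[-1,0,0],[0,0,0]], translation=[[0,0,0],[0,0,0],[0,0,0],[0,0,0],[0,0,0],[0,0,0],[0,0,0],[0,0,0],[0,0,0],[0,0,0]], jaw=[0,0,0,0,0,0,0,0,0,0])

```text
clock: 27.25
position: [0.5358, 0.0356, 0.271]
ee_rot: [0.998, 0.07, 0.001, 0.001]
ft_force: [0.9, 1.3, -5.9]
grip_width: 0.26
grasp_force: 121.4
```

```bash
python3 ft.py 10
```

```text
[[0.003, 0.562, 0.039], [-0.048, 0.049, -0.006], [-0.071, -0.094, -0.015], [-0.066, -0.1, -0.011], [-0.011, -0.071, -0.005], [0.011, -0.04, -0.001], [0.032, -0.017, 0.002], [0.038, -0.002, 0.004], [0.043, 0.009, 0.004], [-0.02, 0.015, 0.005]]
mean [ 1.350e-01 -3.030e-01 -6.824e+00 -9.000e-03 -1.500e-02  3.000e-03
  3.100e-02  2.000e-03] std [0.311 0.479 0.435 0.04  0.028 0.037 0.183 0.014]
27.75 [0.5362 0.0317 0.2702] [-1.7998e+02  1.0000e-02  7.6400e+00] 0.26 121 [ 6.4000e-02 -4.6859e+01 -5.6740e+00 -4.2168e+01  1.5000e-02  5.0000e-03
  7.0000e-03]
```

```bash
python3 -c "
from h import *
print(go([.5369,.0324,.0968]))"
```

```text
(array([ 0.03, -0.02,  6.93]), array([0.5362, 0.0317, 0.2702]), array([-1.7998e+02,  1.0000e-02,  7.6400e+00]))
```

Request:
jog_arm(dr=[[0,0,0],[0,0,0],[0,0,0],[0,0,0],[0,0,0],[0,0,0],[0,0,0],[0,0,0],[0,0,0],[0,0,0]], translation=[[0.03,0,0.6],[0,0,1],[0,0,1],[0,0,1],[0,0,1],[0,0,0.9],[0,0,0.6],[0,0,0.5],[0,0,0.32],[0,0,0]], jaw=[0,0,0,0,0,0,0,0,0,0])

```text
clock: 28.75
position: [0.5374, 0.0324, 0.0976]
ee_rot: [0.998, 0.067, 0.0, 0.0]
ft_force: [0.6, -0.1, -6.0]
grip_width: 0.261
grasp_force: 121.4
```

Request:
jog_arm(dr=[[0,0,0],[0,0,0],[0,0,0],[0,0,0],[0,0,0],[0,0,0],[0,0,0],[0,0,0],[0,0,0],[0,0,0]], translation=[[0,0,0.05],[0,0,0],[0,0,0],[0,0,0],[0,0,-0.8],[0,0,-0.8],[0,0,-0.8],[0,0.84,0],[0,1,0],[0,1,0]], jaw=[0,0,0.6,0.6,0.6,0.6,0.6,0.6,0.6,0.6])

```text
clock: 29.75
position: [0.5469, -0.0389, 0.1567]
ee_rot: [0.998, 0.067, 0.001, 0.0]
ft_force: [0.2, -0.1, -0.4]
grip_width: 0.596
grasp_force: 0.0
```

Request:
jog_arm(dr=[[0,0,0],[0,0,0]], translation=[[0,1,0],[0,0,0]], jaw=[0.6,0.6])

```text
clock: 29.95
position: [0.5502, -0.0672, 0.1561]
ee_rot: [0.998, 0.064, 0.0, 0.001]
ft_force: [0.2, -0.5, -0.3]
grip_width: 0.601
grasp_force: 0.0
```

```bash
python3 knob.py .5492 -.0631 .096
```

```text
(array([-0.03, -0.07,  2.41]), array([ 0.55  , -0.0648,  0.1561]), array([ 1.7997e+02, -3.0000e-02,  7.5000e+00])) [245.8 224.6]
[394.9  40. ] [365, 0, 61, 82, 4620]
[246.  205.4] [191, 149, 110, 110, 8448]
[103.1 207.2] [51, 155, 107, 105, 7985]
[  8.5 217. ] [0, 176, 26, 79, 1247]
```

Request:
jog_arm(dr=[[0,0,0],[0,0,0],[0,0,0],[0,0,0],[0,0,0],[0,0,0],[0,0,0],[0,0,0],[0,0,0],[0,0,0]], translation=[[0,0,0.9],[0,0,0.9],[0,0,0.6],[0,0,0],[0,0,0],[0,0,0],[0,0,0],[0,0,0],[0,0,0],[0,0,0]], jaw=[0.6,0.6,0.6,0.6,0.3,0,0,0,0,0], squeeze=120)

```text
clock: 31.0
position: [0.5505, -0.0627, 0.0976]
ee_rot: [0.998, 0.067, 0.001, 0.0]
ft_force: [-1.4, 0.8, 5.3]
grip_width: 0.261
grasp_force: 117.4
```

Request:
jog_arm(dr=[[0,0,0],[0,0,0],[0,0,0],[0,0,0],[0,0,0],[0,0,0],[0,0,0],[0,0,0],[0,0,0],[0,0,0]], translation=[[0,0,-0.3],[0,0,-0.6],[0,0,-0.9],[0,0,-1],[0,0,-1],[0,0,-1],[0,0,-1],[0,0,-0.8],[0,0,-0.4],[0,0,0]], jaw=[0,0,0,0,0,0,0,0,0,0])

```text
clock: 32.0
position: [0.5502, -0.0628, 0.2727]
ee_rot: [0.998, 0.067, 0.001, 0.0]
ft_force: [0.3, 0.0, -7.1]
grip_width: 0.262
grasp_force: 118.2
```

Request:
jog_arm(dr=[[0,0,0],[0,0,0],[0,0,0],[0,0,0],[0,0,0],[0,0,0],[0,0,0],[0,0,0],[0,0,0],[0,0,0]], translation=[[0,1,0],[0,-1,0],[0,-1,0],[0,1,0],[0,1,0],[0,-1,0],[0,-1,0],[0,1,0],[0,1,0],[0,-1,0]], jaw=[0,0,0,0,0,0,0,0,0,0])

```text
clock: 33.0
position: [0.5493, -0.0712, 0.2688]
ee_rot: [0.998, 0.062, -0.002, 0.001]
ft_force: [0.3, -0.7, -7.3]
grip_width: 0.26
grasp_force: 121.1
```

Request:
jog_arm(dr=[[0,0,0],[1,0,0],[1,0,0],[1,0,0],[0,0,0],[0,0,0],[0,0,0]], translation=[[0,0,0],[0,0,0],[0,0,0],[0,0,0],[0,0,0],[0,0,0],[0,0,0]], jaw=[0,0,0,0,0,0,0])

```text
clock: 33.7
position: [0.5496, -0.0619, 0.2709]
ee_rot: [0.992, 0.068, -0.007, -0.104]
ft_force: [-0.5, 1.0, -6.6]
grip_width: 0.261
grasp_force: 121.2
```

```bash
python3 ft.py 7
```

```text
[[-0.567, -1.472, 0.283], [-0.52, -1.507, 0.283], [-0.64, -1.531, 0.284], [-0.611, -1.546, 0.286], [-0.578, -1.555, 0.287], [-0.555, -1.559, 0.289], [-0.542, -1.562, 0.29]]
mean [ 2.640e-01 -7.000e-03 -6.698e+00 -5.730e-01  2.000e-03 -1.300e-02
 -1.533e+00  2.860e-01] std [0.388 0.34  0.407 0.038 0.029 0.027 0.031 0.003]
34.05 [ 0.5497 -0.0627  0.2711] [-1.6803e+02 -1.0000e-02  7.7100e+00] 0.257 121 [-1.2000e-01 -5.3274e+01 -7.9620e+00 -4.1502e+01 -1.5620e+00  2.9000e-01
 -5.0000e-03]
```

Request:
jog_arm(dr=[[-1,0,0],[-1,0,0],[-1,0,0],[-1,0,0],[-1,0,0],[-1,0,0],[0,0,0],[0,0,0],[0,0,0]], translation=[[0,0,0],[0,0,0],[0,0,0],[0,0,0],[0,0,0],[0,0,0],[0,0,0],[0,0,0],[0,0,0]], jaw=[0,0,0,0,0,0,0,0,0])

```text
clock: 34.95
position: [0.5497, -0.0637, 0.2709]
ee_rot: [0.992, 0.066, 0.007, 0.104]
ft_force: [-0.2, -0.7, -6.2]
grip_width: 0.26
grasp_force: 121.2
```

```bash
python3 ft.py 7
```

```text
[[0.523, 1.51, 0.168], [0.605, 1.541, 0.173], [0.58, 1.565, 0.177], [0.584, 1.581, 0.179], [0.6, 1.591, 0.18], [0.67, 1.597, 0.181], [0.586, 1.601, 0.181]]
mean [-2.900e-02 -8.600e-02 -6.465e+00  5.920e-01  6.000e-03 -1.100e-02
  1.569e+00  1.770e-01] std [0.358 0.293 0.498 0.04  0.02  0.023 0.031 0.005]
35.3 [ 0.5498 -0.0631  0.271 ] [168.01  -0.     7.65] 0.259 121 [ 1.1600e-01 -4.9352e+01 -5.1520e+00 -4.1953e+01  1.6010e+00  1.8100e-01
  7.0000e-03]
```

Request:
jog_arm(dr=[[1,0,0],[1,0,0],[1,0,0],[0,0,0],[0,0,0]], translation=[[0,0,0],[0,0,0],[0,0,0],[0,0,0],[0,0,0]], jaw=[0,0,0,0,0])

```text
clock: 35.8
position: [0.5497, -0.0633, 0.2709]
ee_rot: [0.998, 0.067, -0.0, 0.001]
ft_force: [-0.9, 0.2, -6.3]
grip_width: 0.261
grasp_force: 121.2
```

```bash
python3 ft.py 7; python3 -c "
from h import *
print(go([.55,-.063,.0968]))"
```

```text
[[0.065, 0.15, 0.018], [0.079, 0.144, 0.012], [0.058, 0.109, 0.007], [-0.024, 0.076, 0.005], [0.019, 0.053, 0.003], [0.008, 0.038, 0.003], [-0.08, 0.028, 0.003]]
mean [-2.330e-01  2.860e-01 -7.021e+00  1.800e-02  2.000e-03  1.100e-02
  8.500e-02  7.000e-03] std [0.544 0.159 0.429 0.052 0.034 0.025 0.046 0.005]
36.15 [ 0.5497 -0.0624  0.2711] [ 1.7996e+02 -1.0000e-02  7.7400e+00] 0.262 121 [-7.6000e-02 -5.0645e+01 -6.1920e+00 -4.2059e+01  2.8000e-02  3.0000e-03
 -1.0000e-02]
(array([0.01, 0.02, 6.97]), array([ 0.5497, -0.0624,  0.2711]), array([ 1.7996e+02, -1.0000e-02,  7.7400e+00]))
```

```bash
cat > ft2.py <<'E'
from h import *
import sys
n=int(sys.argv[1]);S=[]
for i in range(n):
    optics.camera('wrist');s=manip.get_obs()
    e=Rn.from_quat(s['ee_rot']).as_euler('xyz',degrees=True)[0]%360-180
    S.append(np.r_[s['ft_force'][2],Rn.from_quat(s['ee_rot']).inv().apply(s['torque'])[:2],s['tau'][4],e])
S=np.array(S);print(S[:,1].round(3).tolist(),S[:,3].round(3).tolist())
print('Fz,Tx,Ty,tau4,tilt',S.mean(0).round(3),'sem',(S.std(0)/np.sqrt(n)).round(3),s['clock'])
E
echo ok
```

```text
ok
```

Request:
jog_arm(dr=[[1,0,0],[1,0,0],[1,0,0],[0,0,0],[0,0,0],[-0.5,0,0],[-0.5,0,0],[-0.5,0,0],[-0.5,0,0],[-0.5,0,0]], translation=[[0,0,0],[0,0,0],[0,0,0],[0,0,0],[0,0,0],[0,0,0],[0,0,0],[0,0,0],[0,0,0],[0,0,0]], jaw=[0,0,0,0,0,0,0,0,0,0])

```text
clock: 37.15
position: [0.5497, -0.0622, 0.2713]
ee_rot: [0.998, 0.068, -0.001, -0.016]
ft_force: [-0.3, -0.1, -7.1]
grip_width: 0.258
grasp_force: 121.2
```

Request:
jog_arm(dr=[[0,0,0],[0,0,0],[0,0,0],[0,0,0],[0,0,0]], translation=[[0,0,0],[0,0,0],[0,0,0],[0,0,0],[0,0,0]], jaw=[0,0,0,0,0])

```text
clock: 37.65
position: [0.5497, -0.0633, 0.2709]
ee_rot: [0.998, 0.067, -0.001, -0.017]
ft_force: [-0.2, 0.2, -6.7]
grip_width: 0.259
grasp_force: 121.2
```

```bash
python3 ft2.py 12
```

```text
[-0.076, -0.084, -0.088, -0.088, -0.118, -0.045, -0.102, -0.116, -0.081, -0.105, -0.153, -0.119] [-0.251, -0.249, -0.248, -0.247, -0.247, -0.247, -0.247, -0.248, -0.248, -0.248, -0.248, -0.248]
Fz,Tx,Ty,tau4,tilt [-6.907 -0.098  0.013 -0.248  2.001] sem [0.114 0.008 0.007 0.    0.002] 38.25
```

Request:
jog_arm(dr=[[-1,0,0],[-1,0,0],[-1,0,0],[-0.5,0,0],[0,0,0],[0.5,0,0],[0.5,0,0],[0.5,0,0],[0.5,0,0],[0.5,0,0]], translation=[[0,0,0],[0,0,0],[0,0,0],[0,0,0],[0,0,0],[0,0,0],[0,0,0],[0,0,0],[0,0,0],[0,0,0]], jaw=[0,0,0,0,0,0,0,0,0,0])

```text
clock: 39.25
position: [0.5498, -0.0635, 0.2711]
ee_rot: [0.998, 0.067, 0.001, 0.016]
ft_force: [-0.1, -0.6, -7.3]
grip_width: 0.258
grasp_force: 121.2
```

Request:
jog_arm(dr=[[0,0,0],[0,0,0],[0,0,0],[0,0,0],[0,0,0]], translation=[[0,0,0],[0,0,0],[0,0,0],[0,0,0],[0,0,0]], jaw=[0,0,0,0,0])

```text
clock: 39.75
position: [0.5497, -0.0626, 0.271]
ee_rot: [0.998, 0.067, 0.001, 0.018]
ft_force: [-0.1, -1.0, -6.4]
grip_width: 0.257
grasp_force: 121.2
```

```bash
python3 ft2.py 12
```

```text
[0.099, 0.081, 0.172, 0.07, 0.127, 0.098, 0.119, 0.067, 0.126, 0.101, 0.123, 0.108] [0.29, 0.287, 0.285, 0.285, 0.285, 0.285, 0.285, 0.285, 0.286, 0.286, 0.286, 0.286]
Fz,Tx,Ty,tau4,tilt [-6.404  0.108  0.011  0.286 -2.009] sem [0.104 0.008 0.007 0.    0.001] 40.35
```

W3's torque scales exactly with tilt (0.103 at 2°, 0.583 at 12°), so its core isn't shifting and it is sound. I'll put it back and re-test the others.

Request:
jog_arm(dr=[[0.5,0,0],[0,0,0],[0,0,0],[0,0,0],[0,0,0],[0,0,0],[0,0,0],[0,0,0],[0,0,0],[0,0,0]], translation=[[0.03,0,0.6],[0,0,1],[0,0,1],[0,0,1],[0,0,1],[0,0,0.9],[0,0,0.6],[0,0,0.5],[0,0,0.32],[0,0,0]], jaw=[0,0,0,0,0,0,0,0,0,0])

```text
clock: 41.35
position: [0.5511, -0.0633, 0.0984]
ee_rot: [0.998, 0.067, 0.0, 0.0]
ft_force: [-0.4, -0.2, -6.4]
grip_width: 0.26
grasp_force: 121.2
```

```bash
python3 -c "
from h import *
print(go([.5505,-.0627,.0976]))"
```

```text
(array([-0.02, -0.03,  0.03]), array([ 0.5511, -0.0633,  0.0984]), array([ 1.7999e+02, -5.0000e-02,  7.6800e+00]))
```

Request:
jog_arm(dr=[[0,0,0],[0,0,0],[0,0,0],[0,0,0],[0,0,0],[0,0,0],[0,0,0],[0,0,0],[0,0,0],[0,0,0]], translation=[[-0.01,0,0.04],[0,0,0],[0,0,0],[0,0,-0.8],[0,0,-0.8],[0,-0.4,-0.8],[0,-1,0],[0,-1,0],[0,-1,0],[0,-1,0]], jaw=[0,0.6,0.6,0.6,0.6,0.6,0.6,0.6,0.6,0.6])

```text
clock: 42.35
position: [0.5359, 0.0466, 0.1578]
ee_rot: [0.998, 0.067, 0.001, 0.0]
ft_force: [0.3, -0.9, 0.6]
grip_width: 0.6
grasp_force: 0.0
```

Request:
jog_arm(dr=[[0,0,0],[0,0,0],[0,0,0],[0,0,0],[0,0,0]], translation=[[0,-1,0],[0,-1,0],[0,-0.8,0],[0,-0.5,0],[0,0,0]], jaw=[0.6,0.6,0.6,0.6,0.6])

```text
clock: 42.85
position: [0.5245, 0.1292, 0.1575]
ee_rot: [0.998, 0.068, 0.0, -0.0]
ft_force: [-0.7, 0.5, -0.2]
grip_width: 0.603
grasp_force: 0.0
```

```bash
python3 knob.py .5238 .1274 .0968
```

```text
(array([-0.04,  0.  ,  2.42]), array([0.5247, 0.1276, 0.1573]), array([ 1.7999e+02, -4.0000e-02,  7.7500e+00])) [256.3 225.1]
[101.2  44.5] [70, 0, 62, 91, 5051]
[256.5 207.1] [202, 153, 109, 108, 8150]
[399.4 207.1] [346, 156, 106, 104, 7877]
[499.2 213.8] [481, 166, 31, 90, 1923]
```

Request:
jog_arm(dr=[[0,0,0.02],[0,0,0],[0,0,0],[0,0,0],[0,0,0],[0,0,0],[0,0,0],[0,0,0],[0,0,0]], translation=[[-0.04,0,0.9],[0,0,0.9],[0,0,0.62],[0,0,0],[0,0,0],[0,0,0],[0,0,0],[0,0,0],[0,0,0]], jaw=[0.6,0.6,0.6,0.3,0,0,0,0,0], squeeze=120)

```text
clock: 43.8
position: [0.524, 0.1271, 0.0971]
ee_rot: [0.998, 0.066, 0.0, 0.0]
ft_force: [-1.2, -2.3, 3.9]
grip_width: 0.263
grasp_force: 118.4
```

Request:
jog_arm(dr=[[0,0,0],[0,0,0],[0,0,0],[0,0,0],[0,0,0],[0,0,0],[0,0,0],[0,0,0],[0,0,0],[0,0,0]], translation=[[0,0,-0.3],[0,0,-0.6],[0,0,-0.9],[0,0,-1],[0,0,-1],[0,0,-1],[0,0,-1],[0,0,-0.8],[0,0,-0.4],[0,0,0]], jaw=[0,0,0,0,0,0,0,0,0,0])

```text
clock: 44.8
position: [0.5239, 0.1277, 0.273]
ee_rot: [0.998, 0.067, 0.001, -0.0]
ft_force: [-0.2, 0.4, -7.1]
grip_width: 0.261
grasp_force: 118.2
```

Request:
jog_arm(dr=[[1,0,0],[1,0,0],[1,0,0],[0,0,0],[0,0,0],[-0.5,0,0],[-0.5,0,0],[-0.5,0,0],[-0.5,0,0],[-0.5,0,0]], translation=[[0,0,0],[0,0,0],[0,0,0],[0,0,0],[0,0,0],[0,0,0],[0,0,0],[0,0,0],[0,0,0],[0,0,0]], jaw=[0,0,0,0,0,0,0,0,0,0])

```text
clock: 45.8
position: [0.5231, 0.1286, 0.2715]
ee_rot: [0.998, 0.067, -0.001, -0.016]
ft_force: [-0.5, 0.1, -8.0]
grip_width: 0.26
grasp_force: 118.7
```

Request:
jog_arm(dr=[[0,0,0],[0,0,0],[0,0,0],[0,0,0],[0,0,0]], translation=[[0,0,0],[0,0,0],[0,0,0],[0,0,0],[0,0,0]], jaw=[0,0,0,0,0])

```text
clock: 46.3
position: [0.5236, 0.127, 0.2715]
ee_rot: [0.998, 0.066, -0.001, -0.017]
ft_force: [0.4, -0.2, -8.0]
grip_width: 0.261
grasp_force: 118.8
```

```bash
python3 ft2.py 12
```

```text
[-0.06, -0.08, -0.151, -0.064, -0.049, -0.062, -0.086, -0.061, -0.139, -0.064, -0.042, -0.045] [-0.219, -0.215, -0.213, -0.212, -0.212, -0.211, -0.212, -0.212, -0.212, -0.212, -0.212, -0.213]
Fz,Tx,Ty,tau4,tilt [-7.405e+00 -7.500e-02  1.000e-03 -2.130e-01  1.997e+00] sem [0.129 0.01  0.008 0.001 0.001] 46.9
```

Request:
jog_arm(dr=[[-1,0,0],[-1,0,0],[-1,0,0],[-0.5,0,0],[0,0,0],[0.5,0,0],[0.5,0,0],[0.5,0,0],[0.5,0,0],[0.5,0,0]], translation=[[0,0,0],[0,0,0],[0,0,0],[0,0,0],[0,0,0],[0,0,0],[0,0,0],[0,0,0],[0,0,0],[0,0,0]], jaw=[0,0,0,0,0,0,0,0,0,0])

```text
clock: 47.9
position: [0.5238, 0.1267, 0.2717]
ee_rot: [0.998, 0.066, 0.001, 0.016]
ft_force: [-0.6, -0.1, -7.2]
grip_width: 0.264
grasp_force: 119.4
```

Request:
jog_arm(dr=[[0,0,0],[0,0,0],[0,0,0],[0,0,0],[0,0,0]], translation=[[0,0,0],[0,0,0],[0,0,0],[0,0,0],[0,0,0]], jaw=[0,0,0,0,0])

```text
clock: 48.4
position: [0.5235, 0.1276, 0.2715]
ee_rot: [0.998, 0.067, 0.001, 0.018]
ft_force: [-0.9, 0.4, -7.2]
grip_width: 0.259
grasp_force: 119.4
```

```bash
python3 ft2.py 12
```

```text
[0.079, 0.005, 0.076, 0.099, 0.027, 0.012, 0.03, 0.058, 0.049, 0.043, 0.049, 0.047] [0.251, 0.248, 0.246, 0.245, 0.245, 0.245, 0.245, 0.245, 0.246, 0.246, 0.246, 0.246]
Fz,Tx,Ty,tau4,tilt [-7.355e+00  4.800e-02  5.000e-03  2.460e-01 -2.007e+00] sem [0.1   0.008 0.007 0.    0.001] 49.0
```

W1's torque intercept is −0.03 to −0.04 N m, which is the core shifting by the given play. W3's and W2's readings fit a fixed core. So W1 rattles, and I'll carry it to the mat.

Request:
jog_arm(dr=[[0.5,0,0],[0,0,0],[0,0,0],[0,0,0],[0,0,0],[0,0,0],[0,0,0],[0,0,0],[0,0,0],[0,0,0]], translation=[[0,0,0],[0,0.4,0],[0,0.8,0],[-0.3,1,0],[0,1,0],[0,1,0],[0,1,0],[0,1,0],[0,1,0],[0,1,0]], jaw=[0,0,0,0,0,0,0,0,0,0])

```text
clock: 50.0
position: [0.5431, -0.0789, 0.2715]
ee_rot: [0.998, 0.066, -0.0, 0.001]
ft_force: [0.5, -0.0, -7.2]
grip_width: 0.26
grasp_force: 119.5
```

Request:
jog_arm(dr=[[0,0,0],[0,0,0],[0,0,0],[0,0,0],[0,0,0],[0,0,0],[0,0,0],[0,0,0],[0,0,0],[0,0,0]], translation=[[0,1,0],[0,1,0],[0,1,0],[0,1,0],[0,1,0],[0,1,0],[0,1,0],[0,0.8,0],[0,0.4,0],[0,0,0]], jaw=[0,0,0,0,0,0,0,0,0,0])

```text
clock: 51.0
position: [0.5698, -0.282, 0.271]
ee_rot: [0.998, 0.065, -0.001, 0.0]
ft_force: [0.4, 0.8, -7.5]
grip_width: 0.26
grasp_force: 119.5
```

Run:
```python
from h import *
t=cam('top');c=cam('wrist')
print(go([.578,-.337,.173]))
print(atz(t,*[0,0],0)[:2]*0)
hsv=cv2.cvtColor(t['color'],cv2.COLOR_RGB2HSV);m=((hsv[...,2]<60)).astype(np.uint8);m[:,:305]=0;m[:160]=0;m[215:]=0;m[:,362:]=0
n,l,st,ce=cv2.connectedComponentsWithStats(m)
for i in range(1,n):
    if st[i,4]>200: print(ce[i],st[i],atz(t,*ce[i],.004))
```

```text
(array([-0.01,  2.34,  3.94]), array([ 0.5704, -0.2791,  0.2714]), array([-1.7997e+02,  1.0000e-02,  7.6500e+00]))
[0. 0.]
[314.49344978 179.90393013] [309 165  13  34 229] [ 0.59812989 -0.2661852   0.004     ]
```

Request:
jog_arm(dr=[[0,0,0],[0,0,0],[0,0,0],[0,0,0],[0,0,0],[0,0,0],[0,0,0],[0,0,0],[0,0,0],[0,0,0]], translation=[[0,0.5,0],[0,0.8,0.2],[0,0.7,0.6],[0,0.3,0.8],[0,0,0.8],[0,0,0.7],[0,0,0.5],[0,0,0.3],[0,0,0],[0,0,0]], jaw=[0,0,0,0,0,0,0,0,0,0])

```text
clock: 52.1
position: [0.5783, -0.3374, 0.1746]
ee_rot: [0.998, 0.066, 0.0, 0.0]
ft_force: [0.1, -0.2, -7.4]
grip_width: 0.264
grasp_force: 119.5
```

Request:
jog_arm(dr=[[0,0,0],[0,0,0],[0,0,0],[0,0,0],[0,0,0],[0,0,0],[0,0,0],[0,0,0],[0,0,0],[0,0,0]], translation=[[0,0,0],[0,0,0],[0,0,0],[0,0,0],[0,0,0],[0,0,0],[0,0,0],[0,0,0],[0,0,0],[0,0,0]], jaw=[0,0,0,0,0,0,0,0,0,0])

```text
clock: 53.1
position: [0.578, -0.3371, 0.174]
ee_rot: [0.998, 0.066, -0.0, 0.0]
ft_force: [0.4, -0.3, -7.3]
grip_width: 0.265
grasp_force: 119.5
```

```bash
python3 lidang.py x; python3 -c "
from h import *
print(go([.578,-.337,.173]),np.abs(manip.get_obs()['joint_velocities']).max())
# sockets occupied? yellow blobs in top view
t=cam('top');h=cv2.cvtColor(t['color'],cv2.COLOR_RGB2HSV)
m=((h[...,0]>22)&(h[...,0]<35)&(h[...,1]>120)).astype(np.uint8)
n,l,st,ce=cv2.connectedComponentsWithStats(m)
print([(ce[i].round(1).tolist(),int(st[i,4]),atz(t,*ce[i],.07)[:2].round(3).tolist()) for i in range(1,n) if st[i,4]>60 and 170<ce[i][0]<300])"
```

```text
[ 0.578  -0.3371  0.174 ] 0.265 119.5 [ 0.4 -0.3 -7.3] [ 0.01  0.05 -0.01]
a if knob at TCP 0.801292098685463 r 0.15680725581055577
scene [(1.56, 176), (1.57, 176), (1.58, 175), (1.59, 174), (1.55, 173), (1.6, 171)]
top [(1.58, 218), (1.59, 218), (1.6, 218), (1.61, 217), (1.57, 217), (1.62, 217)]
(array([ 0.  , -0.  ,  0.04]), array([ 0.578 , -0.3371,  0.174 ]), array([180.  ,  -0.  ,   7.61])) 0.003392095344830354
[([263.2, 187.2], 190, [0.556, -0.066]), ([237.3, 190.8], 195, [0.543, 0.03])]
```

Everything checks out: the lid is at about 1.57, W2 and W3 are in their sockets, and W1 is still above the mat centre.

```bash
python3 -c "
from workcell import manip
print(manip.hand_in())"
```

```text
the job is handed in; nothing more can be done
None
```

I handed the job in at about 53 s. The left weight, the one I judge rattles from its wrist torque shifting when tipped, is held upright and still about 9 cm above the mat. The middle and right weights are back in their sockets and the lid stands straight up. The knob slipped from the gripper twice while raising the lid, so I pushed it the last bit, and I picked the left weight up a second time to confirm it.

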